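Level a two-post work rest with the right spacer sleeve

TASK

The wooden batten has to lie level across the two posts, but one post carries only a low collar while the other carries a tall sleeve. Of the two tubes lying on the table choose the one that, on top of that collar, comes level with the tall sleeve; first stand it on end on the table and let go of it, then take it from above and slide it down over the post until it sits on the collar. Then lay the batten across both posts, centred over them with about the same overhang at each end; leave the other tube lying and the spare collar where it stands.

Things in the scene. Friction and masses are not known exactly. Their poses are not given: they have to be found in the camera images.
- post_a: upright fixed steel stud in the table that carries the tall sleeve: diameter 22 mm, 85 mm high, chamfered top; origin on its axis at the table surface, z up
- post_b: identical upright fixed steel stud (diameter 22 mm, 85 mm high, 145 to 160 mm from the other) that carries only a low collar; origin on its axis at the table surface, z up
- tall_sleeve: plain aluminium tube, outside diameter 40, bore 26, 100 mm long, standing round post_a; origin at the centre of its lower end, z along its axis
- collar_low: plain aluminium tube, outside diameter 40, bore 26, 20 mm long, standing on the table, either round post_b or elsewhere as the spare; origin at the centre of its lower end, z along its axis
- collar_high: plain aluminium tube, outside diameter 40, bore 26, 40 mm long, standing on the table, either round post_b (when collar_low is the spare) or elsewhere as the spare; origin at the centre of its lower end, z along its axis
- sleeve_long: plain aluminium tube, outside diameter 40, bore 26, 80 mm long, lying on its side; origin at its centre, on the axis; z along its axis; both ends alike
- sleeve_short: plain aluminium tube, outside diameter 40, bore 26, 60 mm long, lying on its side; origin at its centre, on the axis; z along its axis; both ends alike
- batten: flat light wooden bar, 220 mm long (its x), 34 mm wide (its y), 16 mm thick (its z); origin at the centre of its underside; lies flat on the table
Things that resemble listed ones, but are neither listed nor needed, are in the scene too. Leave any black look-alike of the collar_low alone.

How it is judged (in metres and radians):
On the way, in this order (a step that is already met when the one before it is completed fails the run):
1. the tube that makes up the height stands on its end on the table, let go (((horizontal distance between collar_low and post_b below 0.01 m and angle between the z axis of sleeve_long and the z axis of post_b, either way round below 0.06 rad and height (world z) of sleeve_long between 0.036 and 0.044 m and horizontal distance between sleeve_long and post_b above 0.045 m and contact force between sleeve_long and the fingers below 0.1 N and linear speed of sleeve_long below 0.03 m/s) or (horizontal distance between collar_high and post_b below 0.01 m and angle between the z axis of sleeve_short and the z axis of post_b, either way round below 0.06 rad and height (world z) of sleeve_short between 0.026 and 0.034 m and horizontal distance between sleeve_short and post_b above 0.045 m and contact force between sleeve_short and the fingers below 0.1 N and linear speed of sleeve_short below 0.03 m/s))), for 0.2 s.
2. that tube is on post_b, seated on the collar, let go ((((horizontal distance between collar_low and post_b below 0.01 m and angle between the z axis of sleeve_long and the z axis of post_b, either way round below 0.06 rad and horizontal distance between sleeve_long and post_b below 0.006 m and height (world z) of sleeve_long between 0.056 and 0.064 m and linear speed of sleeve_long below 0.03 m/s) and contact force between sleeve_long and the fingers below 0.1 N) or ((horizontal distance between collar_high and post_b below 0.01 m and angle between the z axis of sleeve_short and the z axis of post_b, either way round below 0.06 rad and horizontal distance between sleeve_short and post_b below 0.006 m and height (world z) of sleeve_short between 0.066 and 0.074 m and linear speed of sleeve_short below 0.03 m/s) and contact force between sleeve_short and the fingers below 0.1 N))), for 0.2 s.
At the end, for the whole second after the job is handed in: Tube on collar on post_b (80 on 20 or 60 on 40 mm), within 6 mm of the axis and 4 mm in height; batten at rest on it and on the tall sleeve (still on post_a), underside at 100 +/- 4 mm, tilt under 0.03 rad, post axes within 12 mm of its centre line and 97 mm of its middle ((((horizontal distance between collar_low and post_b below 0.01 m and angle between the z axis of sleeve_long and the z axis of post_b, either way round below 0.06 rad and horizontal distance between sleeve_long and post_b below 0.006 m and height (world z) of sleeve_long between 0.056 and 0.064 m and linear speed of sleeve_long below 0.03 m/s) and contact force between batten and sleeve_long above 0.1 N) or ((horizontal distance between collar_high and post_b below 0.01 m and angle between the z axis of sleeve_short and the z axis of post_b, either way round below 0.06 rad and horizontal distance between sleeve_short and post_b below 0.006 m and height (world z) of sleeve_short between 0.066 and 0.074 m and linear speed of sleeve_short below 0.03 m/s) and contact force between batten and sleeve_short above 0.1 N)) and contact force between batten and tall_sleeve above 0.1 N and horizontal distance between tall_sleeve and post_a below 0.006 m and height (world z) of batten between 0.096 and 0.104 m and angle between batten's own z axis and vertical below 0.03 rad and y of post_a in the frame of batten between -0.012 and 0.012 m and horizontal distance between each of post_a, post_b and batten below 0.097 m and y of post_b in the frame of batten between -0.012 and 0.012 m and linear speed of batten below 0.02 m/s); the robot touches nothing.
It fails at once if the tube that does not make up the height is picked up ((horizontal distance between collar_low and post_b below 0.01 m and height (world z) of sleeve_short above 0.055 m) or (horizontal distance between collar_high and post_b below 0.01 m and height (world z) of sleeve_long above 0.055 m)).
It fails at once if the spare collar is moved more than 40 mm (distance of any of collar_low, collar_high from where it was at the start of the episode above 0.04 m).
It also fails if it takes over 61 s, if anything falls off the work surface, if the arm or the gripper's body presses on something with over 40 N, if the wrist force passes 120 N, or if a joint passes its speed limit or range.

ROBOT

A 6-joint arm with a two-finger parallel gripper is mounted at the origin on a cart in front of the work surface, level with it; the furniture and walls round the work are solid. World frame = base frame: x ahead of the robot, y to its left, z up, the work surface at z = 0. Lengths are in mm, angles in degrees, forces in N, time in s.
With the tool pointing down it reaches from about 325 to 900 mm from the base axis. Payload 6.1 kg.
Tool frame: the origin (TCP) lies midway between the tips of the shut fingers; the grasp point (between the pads) lies 19 mm behind it; z points along the fingers, y is the direction in which the jaws open and shut (so a half turn about z gives the same grasp; the last joint's range is limited). The gripper opens to 87 mm and grips with 3 to 60 N. Pads are 19 mm wide; open, the fingers measure 117 mm over their backs; the gripper's body (75 mm by 190 mm) begins 51 mm behind the grasp point.
Start: joints at [68.405, 12.628, 87.462, -0, 79.91, -7.225], TCP at [155.111, 605.439, 222.538] pointing down, gripper open.
Joint ranges: [-170.65, 170.65], [-52.31, 119.04], [5.05, 147.46], [-71.25, 251.25], [11.57, 151.72], [-153.62, 153.62]. Speed limits (degrees/s): [147.25, 147.25, 172.46, 180, 180, 180].

INTERFACE

Orientations are given as [roll, pitch, yaw] about the fixed x, y, z axes, in that order (R = Rz(yaw) Ry(pitch) Rx(roll)).
In Python, from workcell import * gives the robot as it stands.
- The arm moves only by the tool move_arm, never from a script. Its argument "targets" is a list of rows, each a list of 3 entries, a list of its own where there are three numbers: the shift along the tool's x, y, z in units of 0.25 m (1.0 is 0.25 m), then the turn, a rotation vector about the tool's x, y, z in units of 180 degrees (1.0 is 180 degrees), then the closure in counts, from 0 (fully open) to 255 (shut). A call has 1 to 5 rows; each row is the pose to reach, as a shift and turn from the pose commanded when the call began, along the tool's axes at that moment, turning the shorter way round; what a row does not reach only later rows make up. A row lasts 1/12 s, in which the tool goes at most 41.7 mm and 7.16 degrees, less where a joint would pass 70% of its speed; a pose out of reach is approached as far as the arm can. A call with a number of a shift or a turn outside -1 to 1 is refused whole. A call with a gripper value outside its range is refused whole. The fingers move at their own pace and stop on an object; "grip_force" is the grip in N (left out, the last holds). Time passes only in rows, so rows that repeat a pose let the fingers close. It gives the time, the measured TCP pose, the force and the opening at its end, in the units of the state.
- observe(): the state, without advancing time (a new reading comes with each control period).
- read_camera(name): name is "side" or "top"; returns a dict with "image" (480x640x3 uint8, red, green, blue), "fx", "fy", "cx", "cy" (pixels), "k1" (the pictures are not rectified: a ray, as slopes to the right and down, at radius r is drawn at 1 + k1 r^2 times it, then the intrinsics apply), "pose" (4x4, takes a point from camera to world coordinates). Camera axes: x right, y down, z forward; pixel columns grow to the right and rows downward; lengths in mm; the calibration is good to about 2 mm. A picture is of the moment at which its call begins. There is no depth.
- finish_job(): hands the job in, once; it reports no verdict.
The state is a dict: "clock": time; "joints": joint angles; "joint_vel": joint speeds; "tau": joint torques, N m; "eef_pos": TCP position; "ee_rot": TCP orientation; "contact_force": force on the tool from outside, world axes, zero at the start; "ft_torque": the same for the moment, N m; "gripper_width": opening from 0.0 (shut) to 1.0 (fully open).
Only numpy, scipy, OpenCV 4.12 (cv2) and the standard library are available. Lean on these libraries where they do the work, as an engineer would, in place of code of your own. Each camera call takes 0.05 s, during which the arm holds its last target.

## Working session

There is one attempt and no reset: what is moved stays moved. The work goes in short steps, Python scripts to look and compute and a tool call to move; the robot and the scene stay as the last step left them, time stands still between calls to the robot, and variables do not carry over. Pictures are saved under pics/ and viewed, and the job is handed in when it is done.

Besides the shell and the picture viewer there is one more tool, called after ">>>" by a JSON object that holds its "api" and its "payload". move_arm: Moves the arm, as the interface text tells. Shifts and turns lie within -1 to 1; 1 stands for 0.25 m of shift or 180 degrees of turn. Its arguments: {"type":"object","properties":{"targets":{"type":"array"},"grip_force":{"type":"number"}},"required":["targets"]}

```bash
ls; mkdir -p pics; python3 - <<'E'
from workcell import *
import cv2
print(observe())
for n in ("side","top"):
    c=read_camera(n); cv2.imwrite(f"pics/{n}0.png",c["image"][:,:,::-1])
    print(n,{k:c[k] for k in c if k!="image"})
E
```

```text
pics
{'clock': 0.0, 'joints': array([ 6.84046232e+01,  1.26731190e+01,  8.75280793e+01, -6.56539192e-04,
        7.99090514e+01, -7.22433035e+00]), 'joint_vel': array([ 0.0169147 , -0.00908731, -0.00656278, -0.01851433,  0.02262642,
       -0.04969328]), 'tau': array([ 8.42113536e-05, -4.94630241e+01, -3.87368953e+01,  6.99907495e-02,
        5.72575280e-02, -1.10607248e-04]), 'eef_pos': array([154.89163851, 604.85157974, 221.43882073]), 'ee_rot': array([-1.79890544e+02, -1.32233545e-02,  1.65629057e+02]), 'contact_force': array([ 0.5850675 , -0.32091825, -0.26463358]), 'ft_torque': array([-0.00438361,  0.02619969, -0.04108659]), 'gripper_width': 0.9977197971666733}
side {'fx': 539.9856888584052, 'fy': 539.9856888584052, 'cx': 327.40482008819316, 'cy': 238.33826771704233, 'k1': -0.11097868018090594, 'pose': array([[-9.99807014e-01, -1.91441640e-02,  4.40850431e-03,
         4.99190083e+02],
       [-1.39245771e-02,  5.32294586e-01, -8.46444671e-01,
         7.51837220e+02],
       [ 1.38578526e-02, -8.46342705e-01, -5.32458435e-01,
         5.40083799e+02],
       [ 0.00000000e+00,  0.00000000e+00,  0.00000000e+00,
         1.00000000e+00]])}
top {'fx': 551.4996338965923, 'fy': 551.4996338965923, 'cx': 325.1195427411004, 'cy': 239.10271187100628, 'k1': -0.07360899183590831, 'pose': array([[ 5.18453453e-03, -9.98258544e-01,  5.87622297e-02,
         4.32811451e+02],
       [-9.99984660e-01, -5.06099404e-03,  2.25101154e-03,
        -6.16440466e+01],
       [-1.94969621e-03, -5.87729987e-02, -9.98269469e-01,
         1.12967280e+03],
       [ 0.00000000e+00,  0.00000000e+00,  0.00000000e+00,
         1.00000000e+00]])}
```

View pics/side0.png

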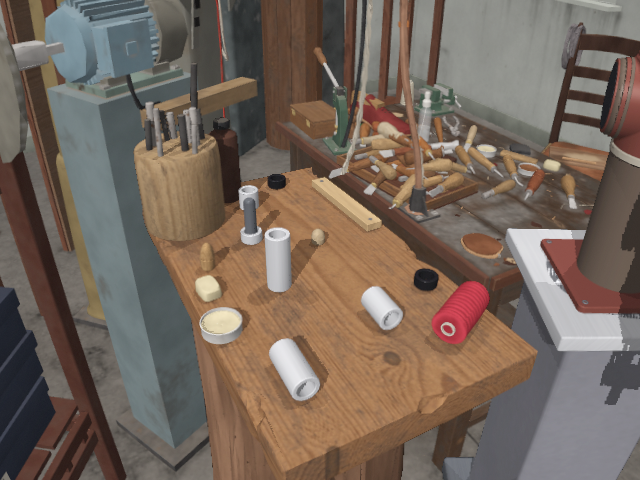

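View pics/top0.png

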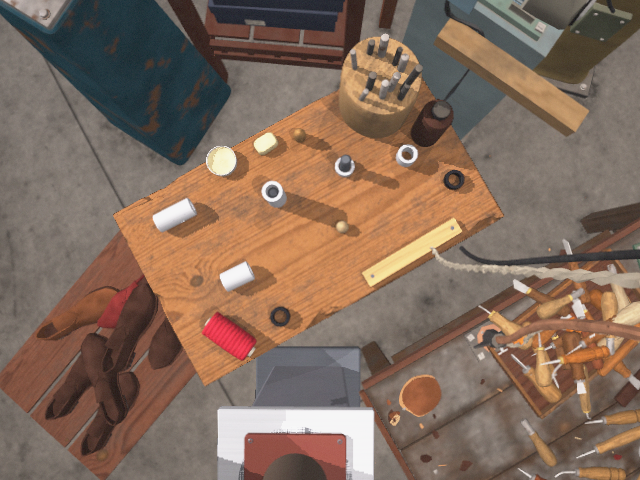

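```bash
cat > h.py <<'E'
import numpy as np, cv2
from workcell import *
def ray(c,u,v):
    K=np.array([[c["fx"],0,c["cx"]],[0,c["fy"],c["cy"]],[0,0,1.]])
    p=cv2.undistortPoints(np.array([[[u,v]]],float),K,np.array([c["k1"],0,0,0,0.]))[0,0]
    d=c["pose"][:3,:3]@np.array([p[0],p[1],1]); return c["pose"][:3,3],d/np.linalg.norm(d)
def plane(c,u,v,z):
    o,d=ray(c,u,v); return o+d*(z-o[2])/d[2]
def tri(c1,p1,c2,p2):
    o1,d1=ray(c1,*p1);o2,d2=ray(c2,*p2)
    s,t=np.linalg.lstsq(np.c_[d1,-d2],o2-o1,rcond=None)[0]
    a,b=o1+s*d1,o2+t*d2
    return (a+b)/2,np.linalg.norm(a-b)
def proj(c,P):
    T=np.linalg.inv(c["pose"]);q=T[:3,:3]@np.array(P,float)+T[:3,3]
    x=q[0]/q[2];y=q[1]/q[2];f=1+c["k1"]*(x*x+y*y)
    return np.array([c["fx"]*x*f+c["cx"],c["fy"]*y*f+c["cy"]])
def crop(c,x0,y0,x1,y1,s,fn):
    im=cv2.resize(c["image"][y0:y1,x0:x1,::-1],None,fx=s,fy=s,interpolation=cv2.INTER_CUBIC)
    cv2.imwrite("pics/"+fn,im)
np.set_printoptions(suppress=True,precision=1)
E
python3 - <<'E'
from h import *
t=read_camera("top");s=read_camera("side")
crop(t,240,130,440,230,4,"t1.png"); crop(t,130,180,290,300,5,"t2.png")
crop(s,220,170,340,300,4,"s1.png"); crop(s,250,270,410,410,4,"s2.png")
crop(t,350,200,480,300,5,"t3.png");crop(s,300,170,390,235,7,"s3.png")
E
```

```text
(no output)
```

View pics/t1.png

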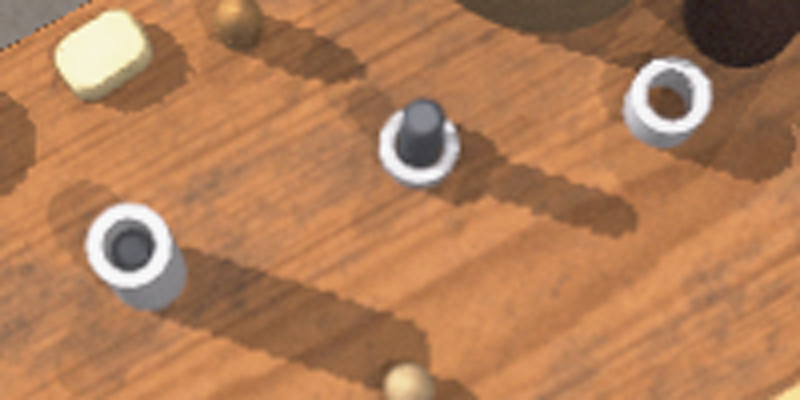

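View pics/t2.png

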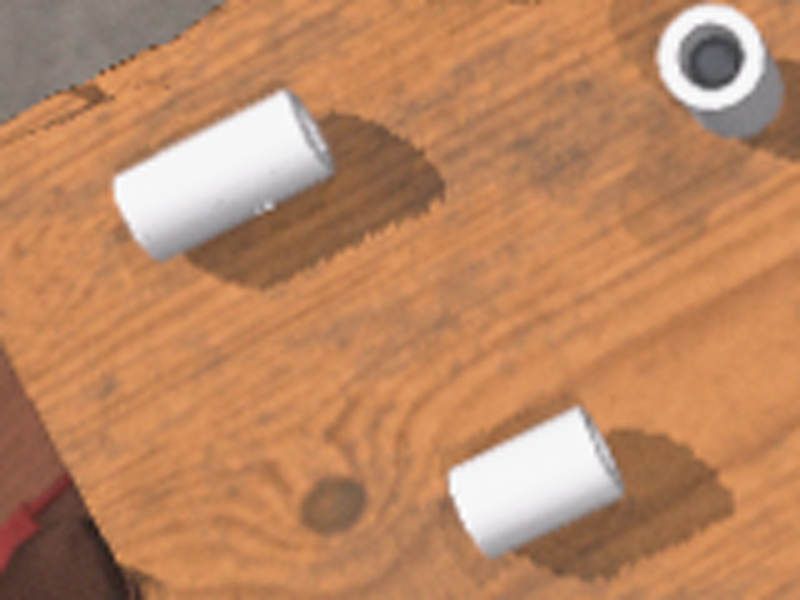

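View pics/s1.png

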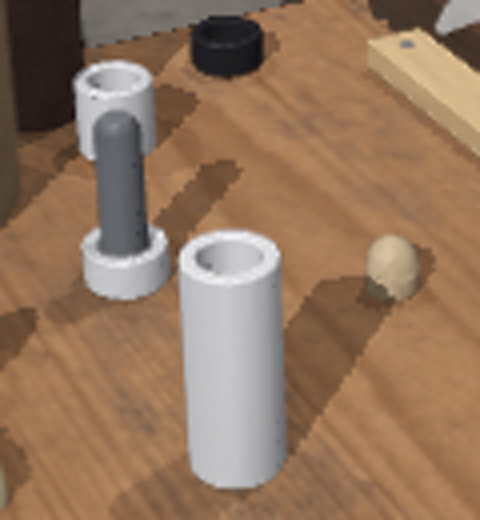

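View pics/s2.png

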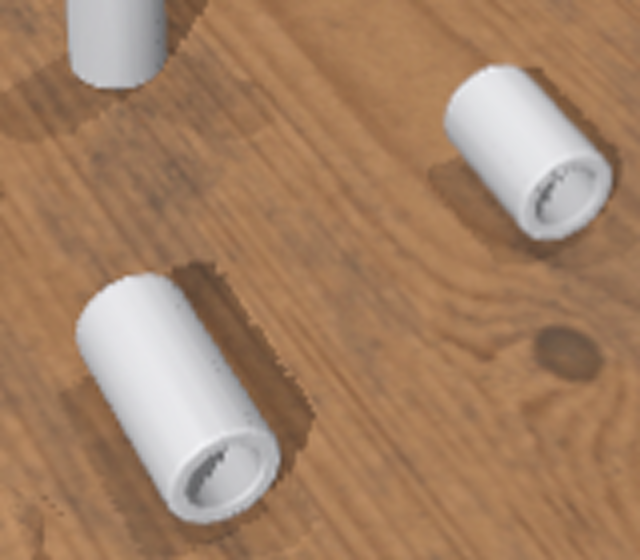

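View pics/t3.png

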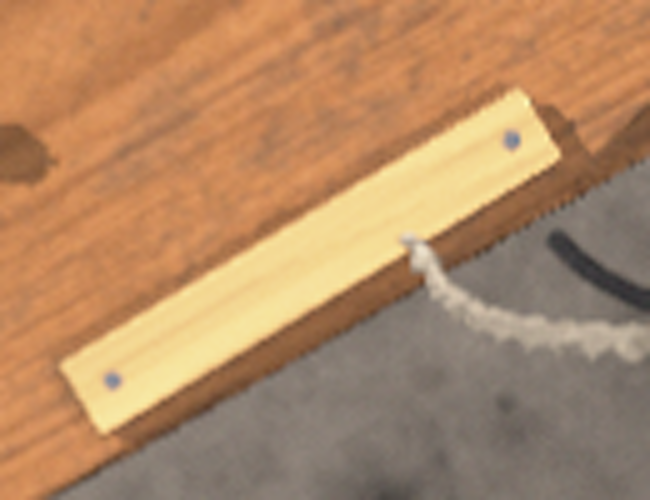

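View pics/s3.png

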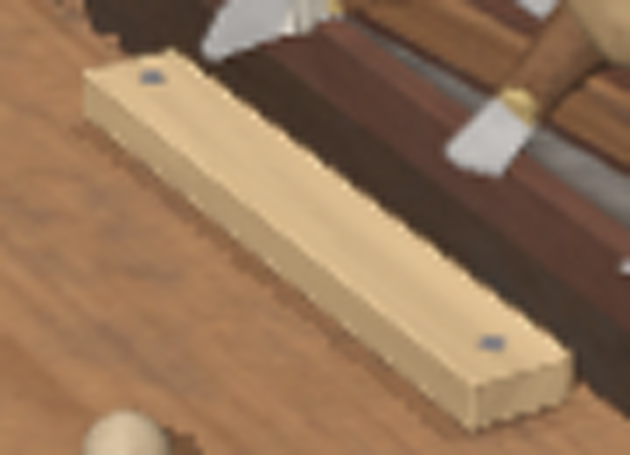

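```bash
cat >> h.py <<'E'
def cp(x,y,x0,y0,s): return ((x+.5)/s-.5+x0,(y+.5)/s-.5+y0)
def T1(x,y): return cp(x,y,240,130,4)
def T2(x,y): return cp(x,y,130,180,5)
def S1(x,y): return cp(x,y,220,170,4)
def S2(x,y): return cp(x,y,250,270,4)
def T3(x,y): return cp(x,y,350,200,5)
def S3(x,y): return cp(x,y,300,170,7)
E
python3 - <<'E'
from h import *
t=read_camera("top");s=read_camera("side")
print("tall top", plane(t,*T1(129,245),100), plane(s,*S1(231,258),100), tri(t,T1(129,245),s,S1(231,258)))
print("collar top", plane(t,*T1(419,147),20), plane(s,*S1(126,247),20), tri(t,T1(419,147),s,S1(126,247)))
print("stud tip", plane(t,*T1(425,112),85),plane(s,*S1(117,119),85),tri(t,T1(425,112),s,S1(117,119)))
print("spare top", tri(t,T1(669,97),s,S1(115,82)))
# masks for tubes
def mask(im):
    hsv=cv2.cvtColor(im,cv2.COLOR_RGB2HSV); m=((hsv[...,1]<45)&(hsv[...,2]>120)).astype(np.uint8)
    return m
for nm,c,boxes in (("top",t,[(145,190,205,240),(210,255,260,300)]),("side",s,[(260,330,325,405),(355,280,410,335)])):
    m=mask(c["image"])
    for (x0,y0,x1,y1) in boxes:
        mm=np.zeros_like(m);mm[y0:y1,x0:x1]=m[y0:y1,x0:x1]
        cs,_=cv2.findContours(mm,0,2);k=max(cs,key=cv2.contourArea)
        r=cv2.minAreaRect(k);print(nm,r,cv2.contourArea(k)); b=cv2.boxPoints(r)
        if nm=="top":
            e=[plane(t,*p,20) for p in b]; print(np.array(e)); print("ctr",np.mean(e,0))
# batten
c4=[(517,90),(560,157),(105,434),(62,366)]
e=np.array([plane(t,*T3(*p),16) for p in c4]);print(e,e.mean(0),[np.linalg.norm(e[i]-e[i-1]) for i in range(4)])
print("nails",tri(t,T3(512,140),s,S3(151,77)),tri(t,T3(113,380),s,S3(491,343)))
print("rope",tri(t,(433,250),s,(333,174)))
E
```

```text
tall top [583.9  41.4 100. ] [580.4  42.8 100. ] (array([582.2,  41.4,  99.4]), np.float64(3.3934997881607005))
collar top [646.5 -97.5  20. ] [644.4 -94.   20. ] (array([646. , -97.7,  17.9]), np.float64(1.8361087027775367))
stud tip [651.  -98.3  85. ] [645.  -97.2  85. ] (array([648.1, -98.4,  84.9]), np.float64(5.80057917503157))
spare top (array([ 667.5, -222.2,   39.5]), np.float64(2.7708546651544914))
top ((174.17013549804688, 214.86776733398438), (19.967430114746094, 42.51752471923828), 62.44719314575195) 761.0
[[543.8 296.5  20. ]
 [584.3 219.7  20. ]
 [548.1 200.   20. ]
 [507.7 276.5  20. ]]
ctr [546.  248.1  20. ]
top ((236.70001220703125, 276.4000244140625), (20.124608993530273, 32.199378967285156), 63.43495178222656) 585.5
[[425.4 156.7  20. ]
 [454.7  98.8  20. ]
 [418.7  80.2  20. ]
 [389.4 138.   20. ]]
ctr [422.  118.5  20. ]
side ((293.1918029785156, 369.5303649902344), (65.4729995727539, 32.187843322753906), 56.72511291503906) 1808.0
side ((381.6570129394531, 307.1654968261719), (46.67987060546875, 27.181726455688477), 51.709835052490234) 1085.0
[[ 543.5 -319.1   16. ]
 [ 516.3 -336.5   16. ]
 [ 403.4 -151.2   16. ]
 [ 430.7 -133.9   16. ]] [ 473.5 -235.2   16. ] [np.float64(216.93619239808248), np.float64(32.3071022643683), np.float64(216.93579835675962), np.float64(32.35549109241283)]
nails (array([ 521.8, -316.5,   17.5]), np.float64(2.4145997292706367)) (array([ 423.9, -154.2,   17.3]), np.float64(2.5399983231656886))
rope (array([ 485.4, -270.5,   55. ]), np.float64(19.25753567328398))
```

```bash
python3 - <<'E'
from h import *
t=read_camera("top");s=read_camera("side")
crop(s,290,0,450,240,3,"s4.png"); crop(t,380,180,640,340,3,"t4.png")
for z in (0,16,50,100,200,300,400):
    print(z,plane(t,433,250,z),proj(s,plane(t,433,250,z)), proj(s,plane(t,460,250,z)))
E
```

```text
0 [ 478.  -280.9    0. ] [340.4 195.5] [340.2 183.9]
16 [ 477.4 -277.8   16. ] [341.  189.5] [340.7 178.2]
50 [ 476.  -271.2   50. ] [342.1 176.5] [341.7 165.8]
100 [ 474.  -261.5  100. ] [343.8 156.3] [343.4 146.6]
200 [ 470.  -242.1  200. ] [347.5 112. ] [347.  104.4]
300 [ 466.  -222.6  300. ] [351.7  62. ] [351.1  56.6]
400 [ 462.  -203.2  400. ] [356.4   5.6] [355.7   2.4]
```

View pics/s4.png

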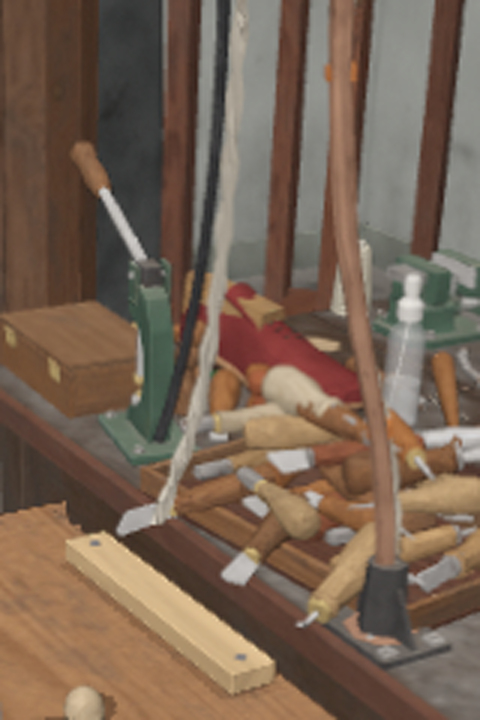

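View pics/t4.png

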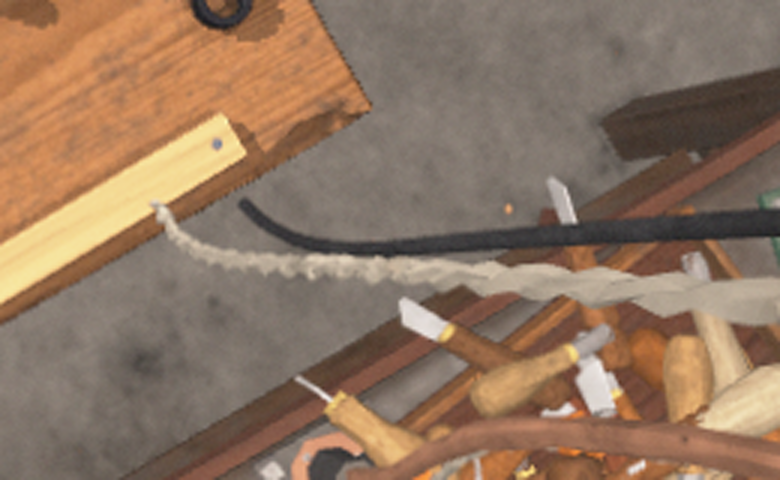

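```bash
cat >> h.py <<'E'
import json,os,sys
from scipy.spatial.transform import Rotation as Ro
def cmd():
    if os.path.exists("cmd.json"):
        j=json.load(open("cmd.json"));return np.array(j["p"]),np.array(j["R"])
    return np.array([155.111,605.439,222.538]),Ro.from_euler("xyz",[180,0,165.6291],degrees=True).as_matrix()
def did(sh,rv):
    p,R=cmd(); p2=p+R@(np.array(sh)*250); R2=R@Ro.from_rotvec(np.array(rv)*np.pi).as_matrix()
    json.dump({"p":p2.tolist(),"R":R2.tolist()},open("cmd.json","w")); o=observe()
    Rm=Ro.from_euler("xyz",o["ee_rot"],degrees=True).as_matrix()
    print("cmd",p2,"meas-cmd",np.array(o["eef_pos"])-p2,"rot err deg",Ro.from_matrix(R2.T@Rm).as_rotvec(degrees=True),"t %.2f F"%o["clock"],np.array(o["contact_force"]),"w %.3f"%o["gripper_width"],"j",np.array(o["joints"]))
def plan(p,R):
    p0,R0=cmd(); s=R0.T@(np.array(p)-p0)/250; r=Ro.from_matrix(R0.T@R).as_rotvec()/np.pi
    print("shift",np.round(s,3).tolist(),"rot",np.round(r,4).tolist(),"dist %.0f ang %.0f"%(np.linalg.norm(s)*250,np.linalg.norm(r)*180))
def frame(t,y):  # tool z, jaw dir
    t=np.array(t,float);t/=np.linalg.norm(t);y=np.array(y,float);y-=t*(y@t);y/=np.linalg.norm(y)
    return np.c_[np.cross(y,t),y,t]
E
cat > pl1.py <<'E'
from h import *
d=np.array([.466,-.885,0]);n=np.array([.885,.466,0]);dn=np.array([0,0,-1.])
c=np.array([546,248.1,0]); e=d
th=np.radians(30)
t=np.cos(th)*dn-np.sin(th)*e; R=frame(t,n)
g=c+15*e+[0,0,24]
E
python3 - <<'E'
from pl1 import *
s=read_camera("side"); print(plane(s,290.5,366,20),plane(s,293,369,20)); print(proj(s,c+[0,0,20]))
plan(g+19*t-90*t,R)
print(R)
E
```

```text
[547.8 243.1  20. ] [544.1 248.5  20. ]
[291.6 368.8]
shift [-2.005, -1.146, 0.548] rot [-0.0696, 0.1568, 0.2596] dist 593 ang 56
[[-0.4  0.9 -0.2]
 [ 0.8  0.5  0.4]
 [ 0.5  0.  -0.9]]
```

>>> {"api": "move_arm", "payload": {"targets": [[[-0.67,-0.38,0.1],[-0.035,0.078,0.13],0],[[-0.67,-0.38,0.1],[-0.035,0.078,0.13],0],[[-0.67,-0.38,0.1],[-0.035,0.078,0.13],0],[[-0.67,-0.38,0.1],[-0.035,0.078,0.13],0],[[-0.67,-0.38,0.1],[-0.035,0.078,0.13],0]], "grip_force": 30}}

```text
clock: 0.87
eef_pos: [296.3, 468.2, 196.5]
ee_rot: [176.7, -15.0, 142.0]
contact_force: [0.5, 0.4, -1.6]
gripper_width: 0.999
```

```bash
python3 - <<'E'
from pl1 import *
did([-0.67,-0.38,0.1],[-0.035,0.078,0.13])
plan(g+19*t-90*t,R)
E
```

```text
cmd [293.8 471.8 197.5] meas-cmd [ 2.5 -3.6 -1. ] rot err deg [-0.1  0.1  0.5] t 0.87 F [ 0.5  0.4 -1.6] w 0.999 j [ 39.9   1.8 103.6  15.9  75.1 -15.9]
shift [-1.592, -0.183, 0.029] rot [-0.0344, 0.0787, 0.1298] dist 401 ang 28
```

>>> {"api": "move_arm", "payload": {"targets": [[[-0.8,-0.09,0.015],[-0.017,0.039,0.065],0],[[-0.8,-0.09,0.015],[-0.017,0.039,0.065],0],[[-0.8,-0.09,0.015],[-0.017,0.039,0.065],0],[[-0.8,-0.09,0.015],[-0.017,0.039,0.065],0],[[-0.8,-0.09,0.015],[-0.017,0.039,0.065],0]]}}

```text
clock: 1.28
eef_pos: [434.5, 334.8, 140.5]
ee_rot: [177.4, -22.5, 130.5]
contact_force: [0.3, 0.8, 0.4]
gripper_width: 0.997
```

```bash
python3 - <<'E'
from pl1 import *
did([-0.8,-0.09,0.015],[-0.017,0.039,0.065])
plan(g+19*t-90*t,R)
E
```

```text
cmd [432.6 337.4 141.2] meas-cmd [ 1.8 -2.6 -0.7] rot err deg [-0.1 -0.   0.1] t 1.28 F [0.3 0.8 0.4] w 0.997 j [ 15.8   9.1 103.7  22.2  75.6 -31.4]
shift [-0.79, 0.071, -0.084] rot [-0.0173, 0.0397, 0.0648] dist 200 ang 14
```

>>> {"api": "move_arm", "payload": {"targets": [[[-0.79,0.071,-0.084],[-0.0173,0.0397,0.0648],0],[[-0.79,0.071,-0.084],[-0.0173,0.0397,0.0648],0],[[-0.79,0.071,-0.084],[-0.0173,0.0397,0.0648],0],[[-0.79,0.071,-0.084],[-0.0173,0.0397,0.0648],0],[[-0.79,0.071,-0.084],[-0.0173,0.0397,0.0648],0]]}}

```text
clock: 1.7
eef_pos: [571.3, 200.4, 84.3]
ee_rot: [-180.0, -30.0, 117.6]
contact_force: [-0.2, 1.1, -0.5]
gripper_width: 1.002
```

```bash
python3 - <<'E'
from pl1 import *
did([-0.79,0.071,-0.084],[-0.0173,0.0397,0.0648])
plan(g+19*t,R)
s=read_camera("side");tt=read_camera("top");crop(s,200,230,420,430,3,"s5.png");crop(tt,90,130,350,320,3,"t5.png")
P=g+19*t-90*t;print(proj(s,P),proj(tt,P))
did([0,0,0],[0,0,0])
E
```

```text
cmd [569.4 203.5  85.5] meas-cmd [ 1.9 -3.  -1.2] rot err deg [-0.1 -0.   0.1] t 1.70 F [-0.2  1.1 -0.5] w 1.002 j [ -2.6  26.7  90.6  26.   80.  -38.8]
shift [-0.0, 0.0, 0.36] rot [-0.0, 0.0, -0.0] dist 90 ang 0
[274.8 308. ] [188.2 199.2]
cmd [569.4 203.5  85.5] meas-cmd [ 2.8 -4.2 -2.2] rot err deg [-0.1 -0.1  0.3] t 1.80 F [-0.3  0.2 -0.4] w 1.000 j [ -2.7  26.9  90.5  25.9  80.  -38.7]
```

View pics/s5.png

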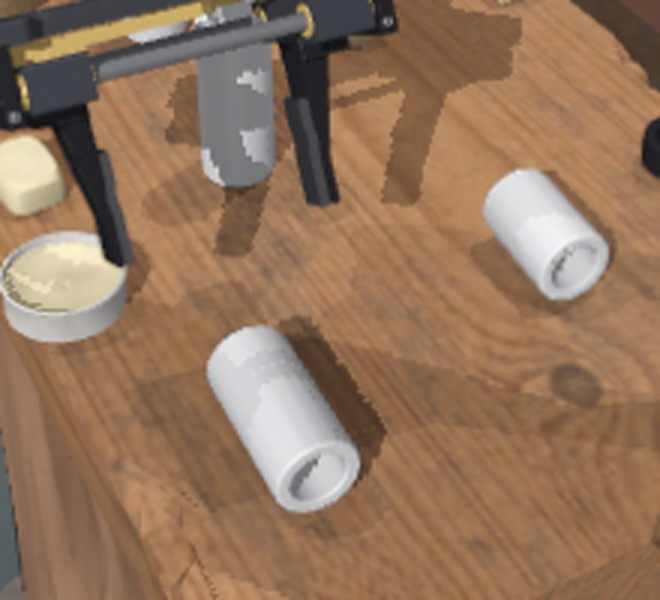

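View pics/t5.png

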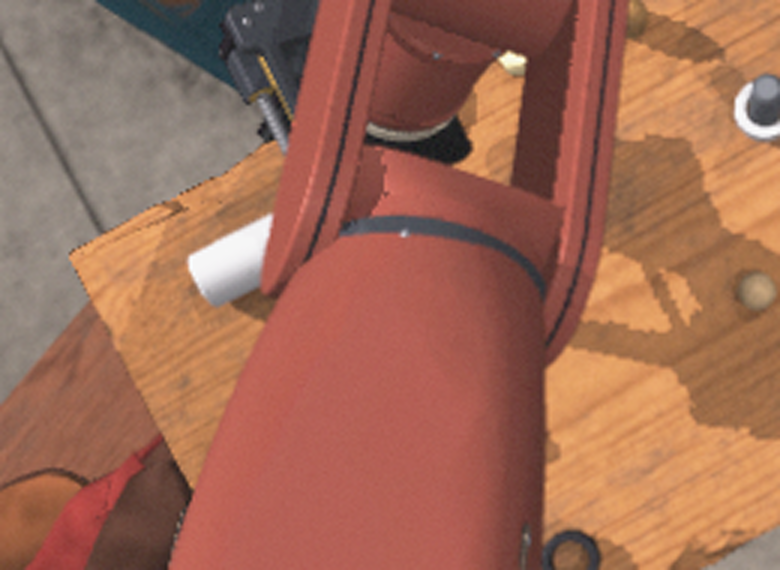

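```bash
cat >> h.py <<'E'
def planm(p,R):  # from measured pose
    p0,R0=cmd(); o=observe(); m=np.array(o["eef_pos"])
    s=R0.T@(np.array(p)-m)/250; r=Ro.from_matrix(R0.T@R).as_rotvec()/np.pi
    print("meas",m,"shift",np.round(s,3).tolist(),"rot",np.round(r,4).tolist(),"dist %.0f ang %.0f"%(np.linalg.norm(s)*250,np.linalg.norm(r)*180))
E
python3 - <<'E'
from pl1 import *
planm(g+19*t,R)
E
```

```text
meas [572.2 199.2  83.3] shift [0.022, -0.002, 0.362] rot [-0.0, 0.0, -0.0] dist 91 ang 0
```

>>> {"api": "move_arm", "payload": {"targets": [[[0.02,0,0.2],[0,0,0],0],[[0.02,0,0.355],[0,0,0],0],[[0.02,0,0.355],[0,0,0],0],[[0.02,0,0.355],[0,0,0],0],[[0.02,0,0.355],[0,0,0],0]]}}

```text
clock: 2.22
eef_pos: [546.9, 246.9, 12.0]
ee_rot: [180.0, -30.0, 117.8]
contact_force: [0.3, -0.4, 0.9]
gripper_width: 0.999
```

```bash
python3 - <<'E'
from pl1 import *
did([0.02,0,0.355],[0,0,0])
planm(g+19*t,R)
s=read_camera("side");crop(s,200,230,420,430,3,"s6.png")
planm(g+19*t,R)
E
```

```text
cmd [546.7 246.6  11.1] meas-cmd [0.1 0.4 0.8] rot err deg [ 0.  -0.  -0.1] t 2.22 F [ 0.3 -0.4  0.9] w 0.999 j [  1.5  30.7  94.2  28.2  71.7 -39.3]
meas [546.9 246.9  12. ] shift [-0.023, -0.001, 0.007] rot [-0.0, 0.0, -0.0] dist 6 ang 0
meas [548.2 246.6  13. ] shift [-0.022, -0.005, 0.013] rot [-0.0, 0.0, -0.0] dist 6 ang 0
```

View pics/s6.png

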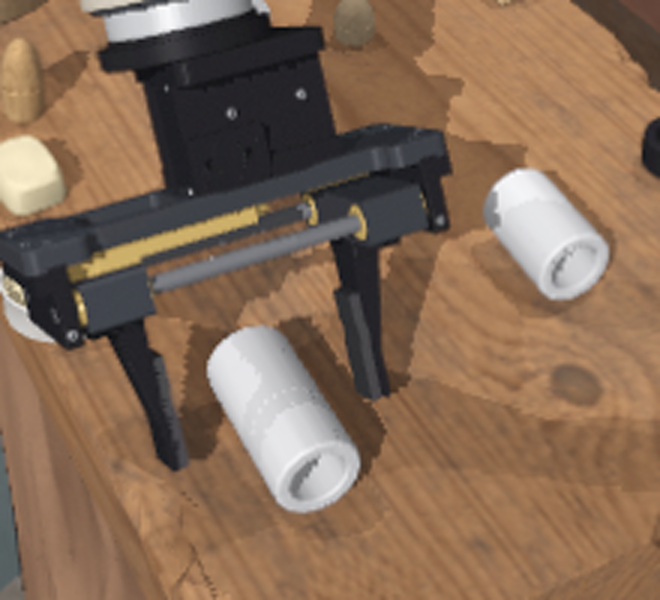

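>>> {"api": "move_arm", "payload": {"targets": [[[-0.02,0,0.012],[0,0,0],0],[[-0.02,0,0.012],[0,0,0],150],[[-0.02,0,0.012],[0,0,0],255],[[-0.02,0,0.012],[0,0,0],255],[[-0.02,0,0.012],[0,0,0],255]]}}

```text
clock: 2.68
eef_pos: [548.6, 243.8, 6.5]
ee_rot: [180.0, -30.0, 117.8]
contact_force: [-0.3, -0.5, 0.6]
gripper_width: 0.783
```

>>> {"api": "move_arm", "payload": {"targets": [[[0,0,0],[0,0,0],255],[[0,0,0],[0,0,0],255],[[0,0,0],[0,0,0],255]]}}

```text
clock: 2.93
eef_pos: [548.0, 244.1, 6.1]
ee_rot: [-180.0, -30.0, 117.8]
contact_force: [-0.2, 0.1, 0.4]
gripper_width: 0.556
```

```bash
python3 - <<'E'
from pl1 import *
did([-0.02,0,0.012],[0,0,0])
s=read_camera("side");crop(s,200,230,420,430,3,"s7.png")
print(observe()["gripper_width"]*87, observe()["eef_pos"])
E
```

```text
cmd [548.1 244.1   6. ] meas-cmd [-0.  0.  0.] rot err deg [ 0.  0. -0.] t 2.93 F [-0.2  0.1  0.4] w 0.556 j [  1.3  31.3  94.1  28.2  71.3 -39.7]
44.58369892077359 [548.  244.1   6.1]
```

View pics/s7.png

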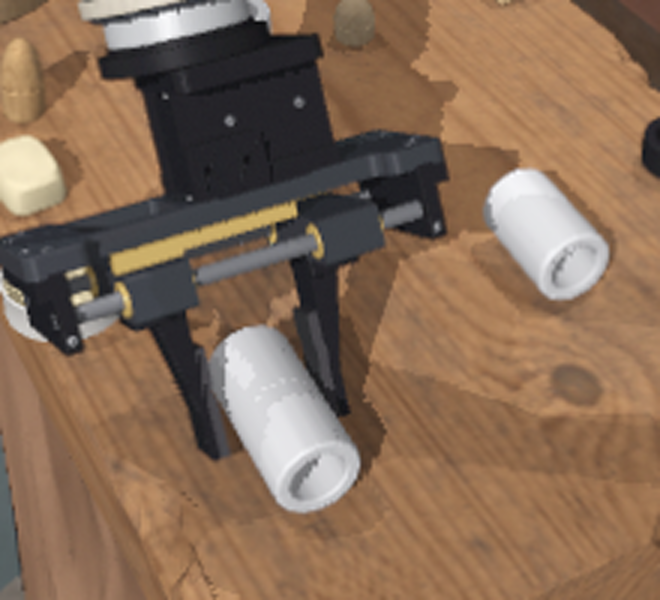

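>>> {"api": "move_arm", "payload": {"targets": [[[0,0,0],[0,0,0],255],[[0,0,0],[0,0,0],255],[[0,0,0],[0,0,0],255],[[0,0,0],[0,0,0],255]]}}

```text
clock: 3.32
eef_pos: [547.9, 244.1, 6.0]
ee_rot: [-180.0, -30.0, 117.8]
contact_force: [-1.2, -0.6, 0.9]
gripper_width: 0.452
```

```bash
cat > pl2.py <<'E'
from pl1 import *
p,R0=cmd()
g0=p-19*R0[:,2]
# final orientation
t2=np.cos(th)*e+np.sin(th)*dn; R2=frame(t2,n)
# tube contact: offset of tube centre along axis from grasp point
off=(c-g0)@e; print("tube centre rel grasp along e",off,"g0",g0)
# contact point (on tube axis) along tool: where pad line crosses z=20
k=(g0[2]-20)/np.cos(th)   # ahead along t
a0=g0+k*R0[:,2]; off=(c-a0)@e; print("k",k,"axis pt",a0,"off",off)
E
python3 - <<'E'
from pl2 import *
o=observe();print(o["gripper_width"]*87,o["contact_force"])
plan(p+[0,0,80],R0)
# after: axis point at height 40 - off (e->up) 
A=np.array([*a0[:2],40-off]); A+= -0*e
plan(A-k*t2+19*t2+[0,0,40],R2); print(A, A-k*t2+19*t2)
E
```

```text
tube centre rel grasp along e -14.046914488091105 g0 [552.5 235.6  22.5]
k 2.884156485567941 axis pt [551.8 236.9  20. ] off -12.604604990119789
39.29706952479766 [-1.2 -0.6  0.9]
shift [0.16, -0.0, -0.277] rot [0.0, 0.0, 0.0] dist 80 ang 0
shift [0.081, -0.0, -0.316] rot [-0.0, -0.5, -0.0] dist 82 ang 90
[551.8 236.9  52.6] [558.3 224.6  44.5]
```

>>> {"api": "move_arm", "payload": {"targets": [[[0.08,0,-0.14],[0,0,0],255],[[0.16,0,-0.28],[0,0,0],255],[[0.16,0,-0.28],[0,0,0],255],[[0.16,0,-0.28],[0,0,0],255]]}}

```text
clock: 3.65
eef_pos: [550.8, 243.8, 89.4]
ee_rot: [179.6, -29.8, 117.9]
contact_force: [-0.3, -0.4, -2.9]
gripper_width: 0.449
```

```bash
python3 - <<'E'
from h import *
did([.16,0,-.28],[0,0,0])
s=read_camera("side");crop(s,180,200,400,400,3,"s8.png")
E
```

```text
cmd [548.2 243.7  86.7] meas-cmd [2.5 0.1 2.7] rot err deg [-0.3 -0.2 -0.2] t 3.65 F [-0.3 -0.4 -2.9] w 0.449 j [  1.2  24.2  93.3  27.2  78.  -36.1]
```

View pics/s8.png

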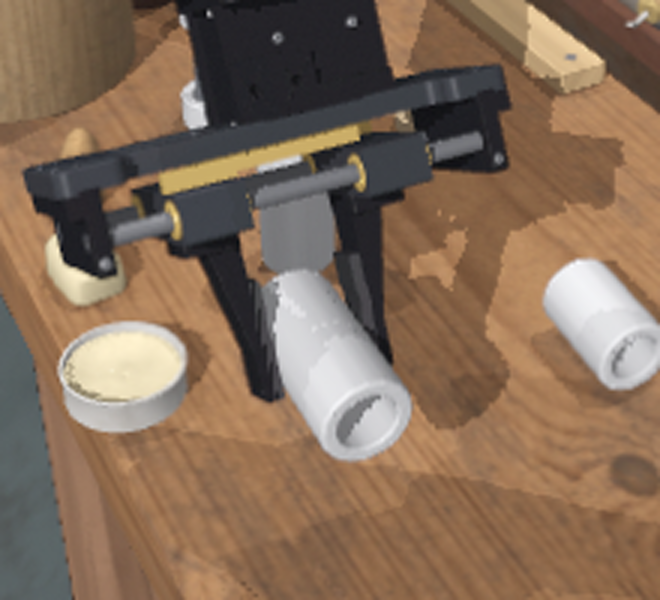

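>>> {"api": "move_arm", "payload": {"targets": [[[0,0,0],[0,-0.19,0],255],[[0,0,0],[0,-0.19,0],255],[[0,0,0],[0,-0.19,0],255],[[0,0,0],[0,-0.19,0],255],[[0,0,0],[0,-0.19,0],255]]}}

```text
clock: 4.12
eef_pos: [547.3, 244.1, 85.7]
ee_rot: [-180.0, 4.5, 117.8]
contact_force: [-0.8, -0.1, -2.4]
gripper_width: 0.452
```

>>> {"api": "move_arm", "payload": {"targets": [[[0,0,0],[0,-0.19,0],255],[[0,0,0],[0,-0.19,0],255],[[0,0,0],[0,-0.19,0],255],[[0,0,0],[0,-0.19,0],255],[[0,0,0],[0,-0.19,0],255]]}}

```text
clock: 4.53
eef_pos: [546.7, 244.3, 84.8]
ee_rot: [-179.9, 38.7, 118.0]
contact_force: [-1.1, -0.4, -2.0]
gripper_width: 0.447
```

```bash
python3 - <<'E'
from h import *
did([0,0,0],[0,-.19,0]);did([0,0,0],[0,-.19,0])
d=np.array([.466,-.885,0]);n=np.array([.885,.466,0]);t2=np.cos(np.pi/6)*d+np.sin(np.pi/6)*np.array([0,0,-1.]);R2=frame(t2,n)
plan(np.array([558.3,224.6,44.5+35]),R2)
E
```

```text
cmd [548.2 243.7  86.7] meas-cmd [-1.6  0.6 -1.9] rot err deg [  0.  -34.5  -0.2] t 4.53 F [-1.1 -0.4 -2. ] w 0.447 j [ 36.9  25.6  95.8 -40.7  71.2  27. ]
cmd [548.2 243.7  86.7] meas-cmd [-1.6  0.6 -1.9] rot err deg [-0.  -0.3 -0.2] t 4.53 F [-1.1 -0.4 -2. ] w 0.447 j [ 36.9  25.6  95.8 -40.7  71.2  27. ]
shift [-0.05, -0.0, 0.076] rot [-0.0, -0.12, 0.0] dist 23 ang 22
```

>>> {"api": "move_arm", "payload": {"targets": [[[-0.05,0,0.076],[0,-0.12,0],255],[[-0.05,0,0.076],[0,-0.12,0],255],[[-0.05,0,0.076],[0,-0.12,0],255],[[-0.05,0,0.076],[0,-0.12,0],255],[[-0.05,0,0.076],[0,-0.12,0],255]]}}

```text
clock: 4.95
eef_pos: [555.5, 223.8, 74.3]
ee_rot: [-178.8, 59.9, 118.9]
contact_force: [0.8, 0.1, -0.3]
gripper_width: 0.454
```

```bash
python3 - <<'E'
from h import *
did([-.05,0,.076],[0,-.12,0])
s=read_camera("side");crop(s,180,200,400,400,3,"s9.png")
s=read_camera("top");crop(s,110,130,330,300,3,"t9.png")
did([0,0,0],[0,0,0])
E
```

```text
cmd [558.3 224.6  79.5] meas-cmd [-2.8 -0.8 -5.3] rot err deg [ 0.2  0.1 -0.5] t 4.95 F [ 0.8  0.1 -0.3] w 0.454 j [ 42.3  37.5  92.4 -57.9  81.2  40.7]
cmd [558.3 224.6  79.5] meas-cmd [ 0.1 -0.1 -0.3] rot err deg [ 0.   0.2 -0. ] t 5.05 F [ 0.1  1.3 -0.7] w 0.446 j [ 42.2  37.1  92.3 -57.9  81.2  40.7]
```

View pics/s9.png

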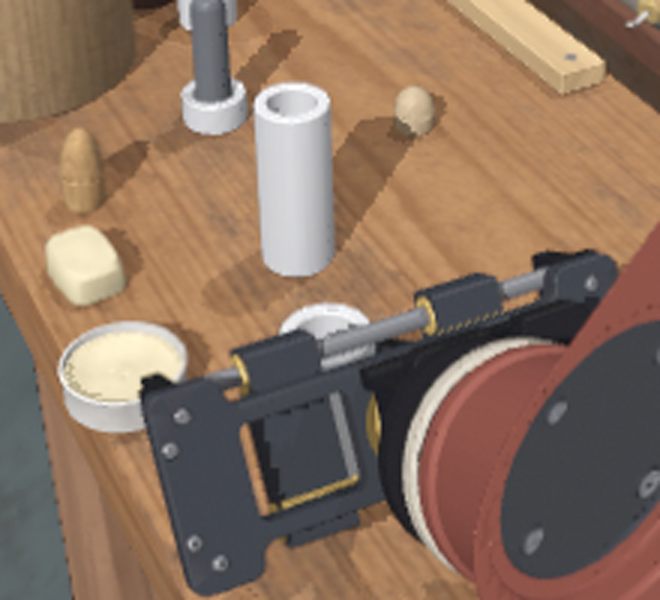

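View pics/t9.png

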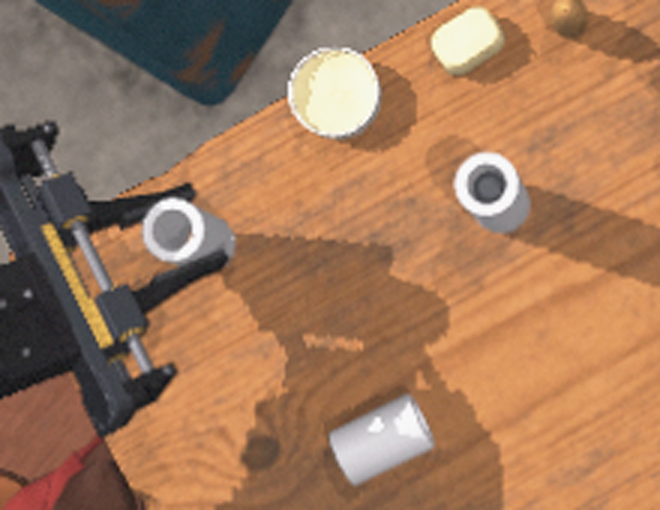

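```bash
python3 - <<'E'
from h import *
t=read_camera("top")
for z in (115,35):
    q=proj(t,[551.8,236.9,z]);print(z,q,(q-[110,130])*3)
d=np.array([.466,-.885,0]);n=np.array([.885,.466,0]);t2=np.cos(np.pi/6)*d+np.sin(np.pi/6)*np.array([0,0,-1.]);R2=frame(t2,n)
p,R=cmd();plan(p+[0,0,-30],R2)
E
```

```text
115 [166.2 206.5] [168.7 229.6]
35 [177.7 211.2] [203.1 243.6]
shift [0.104, 0.0, 0.06] rot [-0.0, -0.0, 0.0] dist 30 ang 0
```

>>> {"api": "move_arm", "payload": {"targets": [[[0.05,0,0.03],[0,0,0],255],[[0.1,0,0.058],[0,0,0],255],[[0.1,0,0.058],[0,0,0],255],[[0.1,0,0.058],[0,0,0],255]]}}

```text
clock: 5.43
eef_pos: [559.0, 224.1, 52.2]
ee_rot: [179.8, 59.9, 117.5]
contact_force: [0.7, 0.0, -0.5]
gripper_width: 0.45
```

>>> {"api": "move_arm", "payload": {"targets": [[[0.01,0,0.006],[0,0,0],255],[[0.01,0,0.006],[0,0,0],255],[[0.01,0,0.006],[0,0,0],255]]}}

```text
clock: 5.68
eef_pos: [558.9, 224.8, 48.8]
ee_rot: [179.8, 60.0, 117.6]
contact_force: [0.8, 0.3, -1.8]
gripper_width: 0.448
```

```bash
python3 - <<'E'
from h import *
did([.1,0,.058],[0,0,0]);did([.01,0,.006],[0,0,0])
s=read_camera("side");crop(s,180,200,400,400,3,"s10.png")
did([0,0,0],[0,0,0])
E
```

```text
cmd [558.3 224.6  50.6] meas-cmd [ 0.6  0.2 -1.8] rot err deg [-0.   0.   0.1] t 5.68 F [ 0.8  0.3 -1.8] w 0.448 j [ 42.2  40.3  91.6 -58.4  80.   43. ]
cmd [558.3 224.5  47.7] meas-cmd [0.6 0.2 1.1] rot err deg [-0.   0.   0.1] t 5.68 F [ 0.8  0.3 -1.8] w 0.448 j [ 42.2  40.3  91.6 -58.4  80.   43. ]
cmd [558.3 224.5  47.7] meas-cmd [0.4 0.2 0.9] rot err deg [-0.   0.   0.1] t 5.73 F [-0.3 -0.5 -2.2] w 0.451 j [ 42.2  40.3  91.6 -58.4  80.   43. ]
```

>>> {"api": "move_arm", "payload": {"targets": [[[0.01,0,0.006],[0,0,0],255],[[0.01,0,0.006],[0,0,0],255],[[0.01,0,0.006],[0,0,0],255]]}}

```text
clock: 5.98
eef_pos: [558.8, 224.8, 45.3]
ee_rot: [179.9, 60.0, 117.7]
contact_force: [0.0, -0.0, 0.7]
gripper_width: 0.45
```

```bash
python3 - <<'E'
from h import *
did([.01,0,.006],[0,0,0])
E
```

```text
cmd [558.4 224.5  44.8] meas-cmd [0.5 0.3 0.5] rot err deg [-0.1 -0.   0. ] t 5.98 F [ 0.  -0.   0.7] w 0.450 j [ 42.2  40.7  91.5 -58.5  79.9  43.3]
```

>>> {"api": "move_arm", "payload": {"targets": [[[0.004,0,0.002],[0,0,0],255],[[0.004,0,0.002],[0,0,0],255],[[0.004,0,0.002],[0,0,0],255]]}}

```text
clock: 6.23
eef_pos: [558.8, 224.8, 45.3]
ee_rot: [179.9, 60.1, 117.6]
contact_force: [-1.1, 0.1, 6.4]
gripper_width: 0.449
```

```bash
python3 - <<'E'
from h import *
did([.004,0,.002],[0,0,0])
E
```

```text
cmd [558.3 224.5  43.7] meas-cmd [0.5 0.2 1.6] rot err deg [-0.  -0.1  0.1] t 6.23 F [-1.1  0.1  6.4] w 0.449 j [ 42.2  40.7  91.5 -58.5  79.9  43.3]
```

>>> {"api": "move_arm", "payload": {"targets": [[[0,0,0],[0,0,0],100],[[0,0,0],[0,0,0],80],[[0,0,0],[0,0,0],0],[[0,0,0],[0,0,0],0],[[0,0,0],[0,0,0],0]]}}

```text
clock: 6.65
eef_pos: [558.2, 224.4, 43.4]
ee_rot: [-179.9, 60.0, 117.8]
contact_force: [0.6, -0.1, -0.4]
gripper_width: 0.74
```

```bash
python3 - <<'E'
from h import *
s=read_camera("top");crop(s,110,130,330,300,3,"t10.png")
did([0,0,0],[0,0,0])
E
```

```text
cmd [558.3 224.5  43.7] meas-cmd [-0.1 -0.1 -0.3] rot err deg [ 0. -0. -0.] t 6.70 F [1.  0.2 0.2] w 0.788 j [ 42.2  40.8  91.6 -58.4  79.8  43.3]
```

View pics/t10.png

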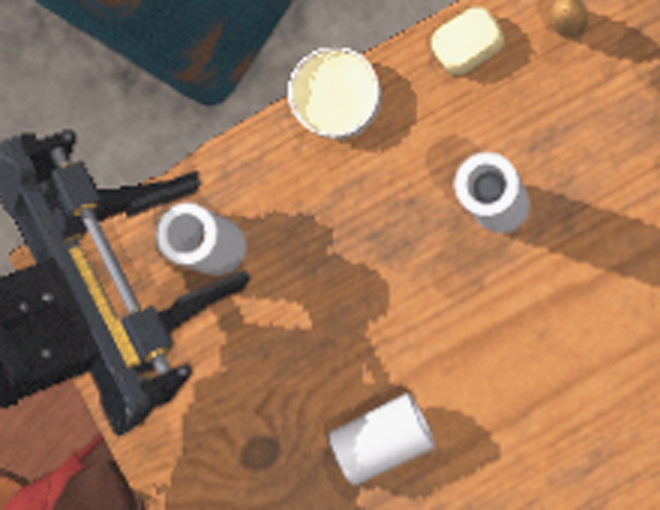

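>>> {"api": "move_arm", "payload": {"targets": [[[0,0,-0.15],[0,0,0],0],[[0,0,-0.3],[0,0,0],0],[[-0.05,0,-0.45],[0,0,0],0],[[-0.2,0,-0.5],[0,0.04,0],0],[[-0.35,0,-0.5],[0,0.08,0],0]]}}

```text
clock: 7.12
eef_pos: [525.2, 285.3, 177.0]
ee_rot: [-179.2, 45.5, 118.9]
contact_force: [2.0, 0.7, 1.8]
gripper_width: 0.996
```

```bash
python3 - <<'E'
from h import *
did([-.35,0,-.5],[0,.08,0])
s=read_camera("side");t=read_camera("top");crop(s,120,60,340,260,3,"s11.png");crop(t,110,20,380,220,2.9,"t11.png")
E
```

```text
cmd [528.3 281.6 182. ] meas-cmd [-3.1  3.7 -4.9] rot err deg [ 0.   0.1 -0.8] t 7.12 F [2.  0.7 1.8] w 0.996 j [ 43.7  23.7  90.4 -43.6  83.9  27.2]
```

View pics/s11.png

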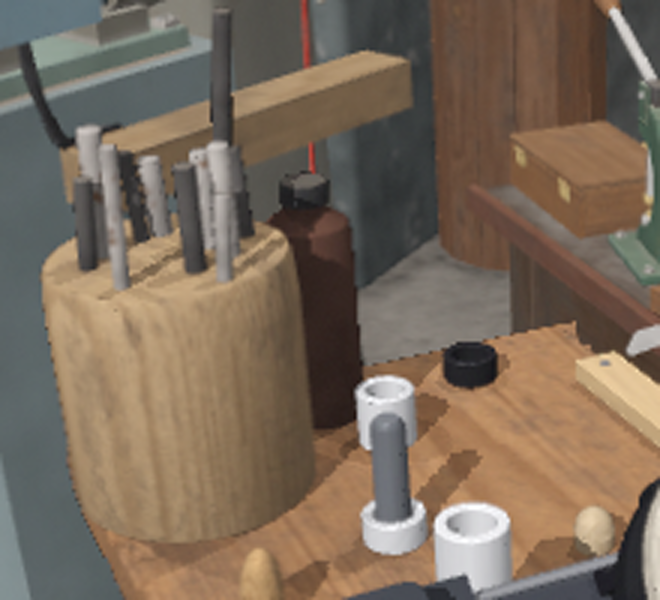

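View pics/t11.png

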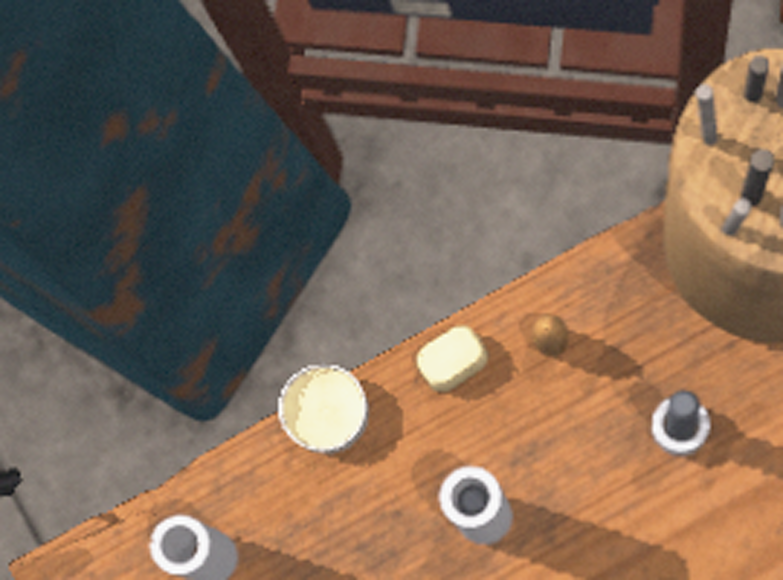

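```bash
cat >> h.py <<'E'
def rim(c,x,y,r=14,th=200,sat=40,half=18,show=False):
    """bright ring near (x,y): ellipse fit of outer contour of bright blob"""
    x0,y0=int(x-half),int(y-half);im=c["image"][y0:y0+2*half,x0:x0+2*half]
    im=cv2.resize(im,None,fx=4,fy=4,interpolation=cv2.INTER_CUBIC)
    hsv=cv2.cvtColor(im,cv2.COLOR_RGB2HSV);m=((hsv[...,1]<sat)&(hsv[...,2]>th)).astype(np.uint8)
    cs,_=cv2.findContours(m,cv2.RETR_EXTERNAL,cv2.CHAIN_APPROX_NONE);k=max(cs,key=cv2.contourArea)
    (cx,cy),ax,an=cv2.fitEllipse(k)
    if show: cv2.imwrite("pics/"+show,np.hstack([im[...,::-1],np.repeat(m[...,None]*255,3,2)]))
    return ((cx+.5)/4-.5+x0,(cy+.5)/4-.5+y0),np.array(ax)/4,an
E
python3 - <<'E'
from h import *
t=read_camera("top");s=read_camera("side")
for nm,p,z in (("tube",(172,208),80),("tall",(272,191),100),("collar",(345,166),20),("spare",(407,154),40)):
    for th in (200,225): 
        r=rim(t,*p,th=th,show=f"r_{nm}{th}.png");print(nm,th,r,plane(t,*r[0],z))
print("block",plane(t,375,134,0),plane(t,341,110,0),plane(t,419,95,60), "bits",tri(t,(388,85),s,(194,107)))
did([0,0,0],[0,0,0])
crop(s,240,300,330,400,6,"s12.png")
E
cd pics; python3 -c "
import cv2,numpy as np
cv2.imwrite('rr.png',np.vstack([cv2.imread(f'r_{n}200.png') for n in ('tube','tall','collar','spare')]))"
```

```text
tube 200 ((171.4896469116211, 207.4144687652588), array([19.7, 20.2]), 38.229270935058594) [554.2 236.9  80. ]
tube 225 ((171.41932487487793, 207.45514678955078), array([19.1, 19.7]), 39.77661895751953) [554.1 237.   80. ]
tall 200 ((271.70274353027344, 190.87237548828125), array([20.5, 20.8]), 69.21222686767578) [583.9  41.7 100. ]
tall 225 ((271.6838321685791, 190.78142929077148), array([20. , 20.4]), 52.14303970336914) [584.   41.8 100. ]
collar 200 ((343.998010635376, 165.8244972229004), array([17. , 17.7]), 95.79241943359375) [647.6 -96.8  20. ]
collar 225 ((345.1586799621582, 164.95332527160645), array([17.4, 19.7]), 62.965049743652344) [649.5 -99.1  20. ]
spare 200 ((406.6702518463135, 153.76527214050293), array([17.6, 21. ]), 86.75631713867188) [ 669.1 -221.7   40. ]
spare 225 ((407.0105438232422, 153.6395664215088), array([17.1, 19.3]), 98.77559661865234) [ 669.3 -222.4   40. ]
block [ 719.  -161.8    0. ] [769.7 -90.9   0. ] [ 783.6 -244.3   60. ] bits (array([ 743.2, -163.2,  232.8]), np.float64(0.540943735753705))
cmd [528.3 281.6 182. ] meas-cmd [1.8 0.1 4.2] rot err deg [-0.2  0.   0.4] t 7.32 F [-0.5  0.1  0.1] w 0.999 j [ 43.2  23.   90.3 -43.9  84.   27.5]
```

View pics/rr.png

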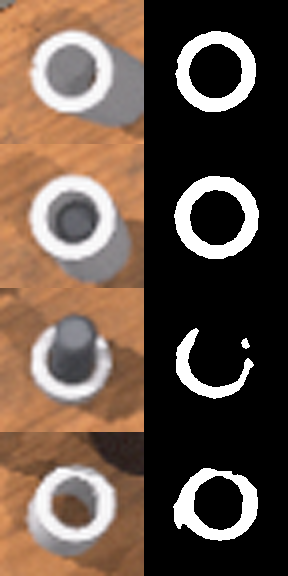

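View pics/s12.png

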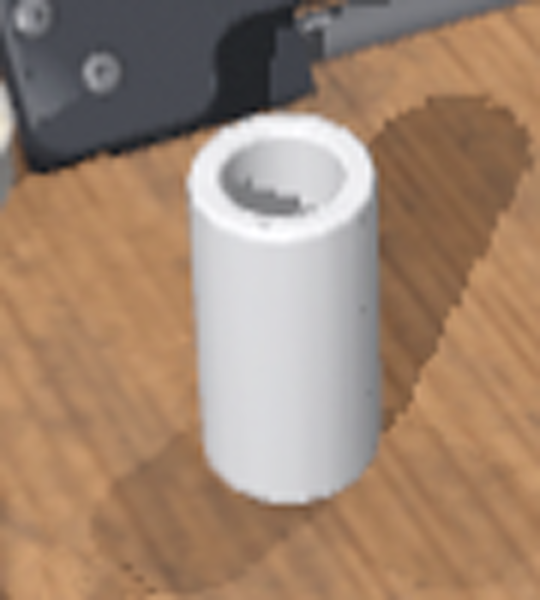

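```bash
python3 - <<'E'
from h import *
s=read_camera("side")
print(plane(s,*cp(283,176,240,300,6),80))
n=np.array([.885,.466,0]);R=frame([0,0,-1],n)
plan([553,236.5,140],R)
E
```

```text
[551.4 237.5  80. ]
shift [-0.024, 0.003, 0.264] rot [-0.0, 0.2533, -0.0] dist 66 ang 46
```

>>> {"api": "move_arm", "payload": {"targets": [[[0,0,0.05],[0,0.19,0],0],[[0,0,0.05],[0,0.19,0],0],[[0,0,0.05],[0,0.19,0],0],[[0,0,0.05],[0,0.19,0],0],[[0,0,0.05],[0,0.19,0],0]]}}

```text
clock: 7.78
eef_pos: [531.8, 273.8, 171.8]
ee_rot: [-179.9, 11.2, 117.8]
contact_force: [-1.1, 0.2, -0.6]
gripper_width: 0.998
```

```bash
python3 - <<'E'
from h import *
did([0,0,.05],[0,.19,0])
n=np.array([.885,.466,0]);R=frame([0,0,-1],n)
plan([552,237.2,120],R)
E
```

```text
cmd [532.5 273.7 173.2] meas-cmd [-0.6  0.1 -1.4] rot err deg [ 0.1  0.2 -0.1] t 7.78 F [-1.1  0.2 -0.6] w 0.998 j [ 26.1  12.1  94.4 -11.6  73.6   1.6]
shift [-0.12, 0.001, 0.241] rot [-0.0, 0.0633, -0.0] dist 67 ang 11
```

>>> {"api": "move_arm", "payload": {"targets": [[[-0.12,0.001,0.12],[0,0.0633,0],0],[[-0.12,0.001,0.241],[0,0.0633,0],0],[[-0.12,0.001,0.241],[0,0.0633,0],0],[[-0.12,0.001,0.241],[0,0.0633,0],0],[[-0.12,0.001,0.241],[0,0.0633,0],0]]}}

```text
clock: 8.2
eef_pos: [550.5, 237.5, 118.4]
ee_rot: [-179.8, 0.1, 117.8]
contact_force: [-0.0, 0.4, 0.7]
gripper_width: 1.0
```

```bash
python3 - <<'E'
from h import *
did([-.12,.001,.241],[0,.0633,0])
s=read_camera("side");crop(s,180,230,380,400,3.5,"s13.png")
did([0,0,0],[0,0,0])
print(proj(s,cmd()[0]),3.5*(proj(s,cmd()[0])-[180,230]))
n=np.array([.885,.466,0]);R=frame([0,0,-1],n)
plan([552,237.2,41],R)
E
```

```text
cmd [551.9 237.3 120.1] meas-cmd [-1.4  0.2 -1.7] rot err deg [ 0.2 -0.1 -0. ] t 8.20 F [-0.   0.4  0.7] w 1.000 j [ 15.9  14.7  96.6  -0.1  68.9 -11.8]
cmd [551.9 237.3 120.1] meas-cmd [-0.8  1.2 -0.5] rot err deg [ 0.1 -0.1 -0.1] t 8.25 F [ 0.5 -0.3  0.5] w 1.001 j [ 15.9  14.7  96.5  -0.1  68.9 -11.9]
[285.4 304.1] [369.  259.5]
shift [-0.0, 0.0, 0.316] rot [-0.0, 0.0, -0.0] dist 79 ang 0
```

View pics/s13.png

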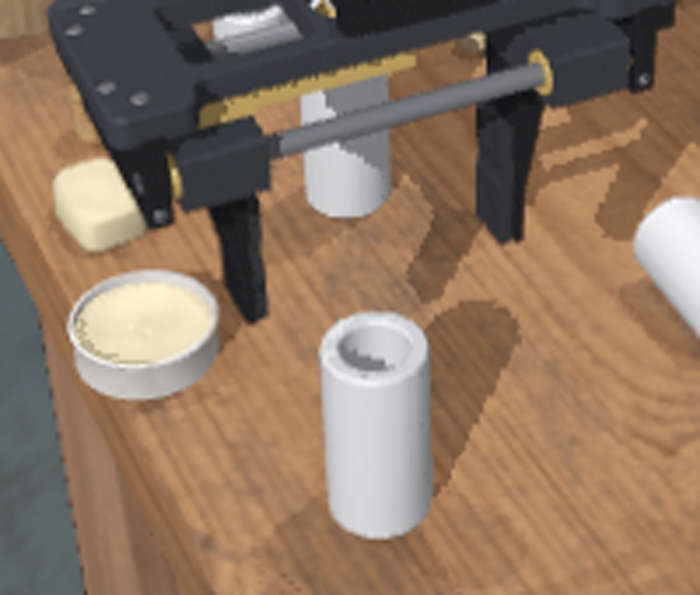

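>>> {"api": "move_arm", "payload": {"targets": [[[0,0,0.16],[0,0,0],0],[[0,0,0.316],[0,0,0],0],[[0,0,0.316],[0,0,0],0],[[0,0,0.316],[0,0,0],0],[[0,0,0.316],[0,0,0],120]]}}

```text
clock: 8.67
eef_pos: [552.8, 238.9, 43.2]
ee_rot: [179.9, 0.1, 117.9]
contact_force: [1.1, -0.3, -0.2]
gripper_width: 0.971
```

```bash
python3 - <<'E'
from h import *
did([0,0,.316],[0,0,0])
s=read_camera("side");crop(s,180,230,380,400,3.5,"s14.png")
E
```

```text
cmd [551.9 237.3  41.1] meas-cmd [0.9 1.6 2.1] rot err deg [-0.1 -0.1 -0.1] t 8.67 F [ 1.1 -0.3 -0.2] w 0.971 j [ 15.9  20.3  98.7  -0.1  60.9 -11.9]
```

View pics/s14.png

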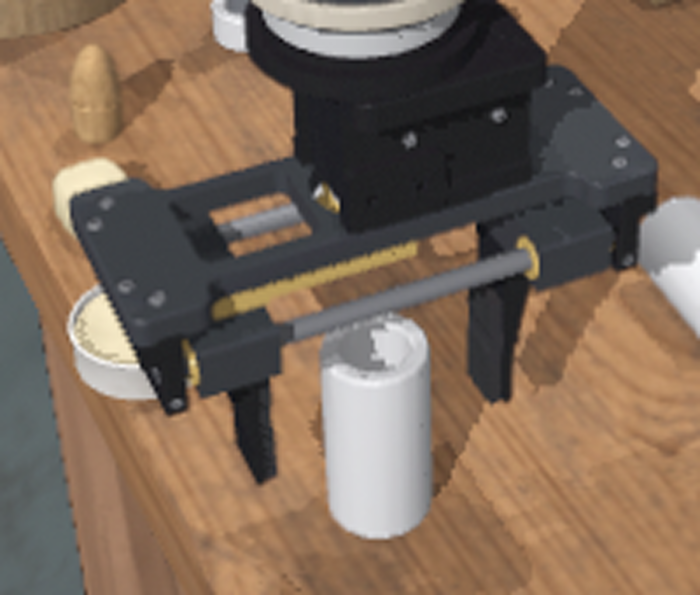

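>>> {"api": "move_arm", "payload": {"targets": [[[0,0,0],[0,0,0],255],[[0,0,0],[0,0,0],255],[[0,0,0],[0,0,0],255],[[0,0,0],[0,0,0],255],[[0,0,0],[0,0,0],255]]}}

```text
clock: 9.13
eef_pos: [552.3, 237.1, 41.7]
ee_rot: [180.0, 0.1, 117.8]
contact_force: [0.2, -0.3, 0.7]
gripper_width: 0.588
```

>>> {"api": "move_arm", "payload": {"targets": [[[0,0,0],[0,0,0],255],[[0,0,0],[0,0,0],255],[[0,0,0],[0,0,0],255],[[0,0,0],[0,0,0],255]]}}

```text
clock: 9.47
eef_pos: [552.1, 237.0, 41.2]
ee_rot: [-180.0, 0.1, 117.8]
contact_force: [-0.0, 0.2, 1.3]
gripper_width: 0.45
```

```bash
python3 - <<'E'
from h import *
did([0,0,0],[0,0,0])
n=np.array([.885,.466,0]);R=frame([0,0,-1],n)
plan([552,237.2,150],R);plan([647,-97,150],R)
E
```

```text
cmd [551.9 237.3  41.1] meas-cmd [ 0.1 -0.3  0.1] rot err deg [ 0.  -0.1  0. ] t 9.47 F [-0.   0.2  1.3] w 0.450 j [ 15.8  20.4  98.9  -0.1  60.8 -11.9]
shift [-0.0, 0.0, -0.436] rot [-0.0, 0.0, -0.0] dist 109 ang 0
shift [-1.36, -0.286, -0.435] rot [-0.0, 0.0, -0.0] dist 364 ang 0
```

>>> {"api": "move_arm", "payload": {"targets": [[[0,0,-0.15],[0,0,0],255],[[0,0,-0.3],[0,0,0],255],[[0,0,-0.45],[0,0,0],255],[[0,0,-0.54],[0,0,0],255]]}}

```text
clock: 9.8
eef_pos: [553.2, 237.7, 180.2]
ee_rot: [179.8, 0.1, 117.8]
contact_force: [1.1, 0.2, -1.0]
gripper_width: 0.452
```

>>> {"api": "move_arm", "payload": {"targets": [[[-0.15,-0.031,0],[0,0,0],255],[[-0.3,-0.062,0],[0,0,0],255],[[-0.45,-0.093,0],[0,0,0],255],[[-0.6,-0.125,0],[0,0,0],255],[[-0.75,-0.157,0],[0,0,0],255]]}}

```text
clock: 10.22
eef_pos: [604.3, 51.5, 175.9]
ee_rot: [-180.0, 0.1, 117.8]
contact_force: [0.9, 1.3, -1.7]
gripper_width: 0.453
```

>>> {"api": "move_arm", "payload": {"targets": [[[-0.15,-0.031,0],[0,0,0],255],[[-0.3,-0.062,0],[0,0,0],255],[[-0.45,-0.1,0],[0,0,0],255],[[-0.57,-0.129,0],[0,0,0],255],[[-0.61,-0.129,0],[0,0,0],255]]}}

```text
clock: 10.63
eef_pos: [647.0, -102.0, 175.8]
ee_rot: [-179.9, 0.1, 117.5]
contact_force: [-0.1, -0.4, -1.5]
gripper_width: 0.452
```

```bash
python3 - <<'E'
from h import *
did([0,0,-.54],[0,0,0]);did([-.75,-.157,0],[0,0,0]);did([-.61,-.129,0],[0,0,0])
t=read_camera("top");s=read_camera("side")
did([0,0,0],[0,0,0])
crop(t,270,90,430,230,4.2,"t15.png");crop(s,190,100,340,280,3.3,"s15.png")
E
```

```text
cmd [551.9 237.3 176.1] meas-cmd [  95.1 -339.3   -0.2] rot err deg [ 0.1 -0.1  0.2] t 10.63 F [-0.1 -0.4 -1.5] w 0.452 j [-15.8  18.6  85.3  -0.2  76.  -43.3]
cmd [604.5  53.1 176.1] meas-cmd [  42.5 -155.1   -0.3] rot err deg [ 0.1 -0.1  0.2] t 10.63 F [-0.1 -0.4 -1.5] w 0.452 j [-15.8  18.6  85.3  -0.2  76.  -43.3]
cmd [647.  -96.9 176.1] meas-cmd [-0.  -5.1 -0.3] rot err deg [ 0.1 -0.1  0.2] t 10.63 F [-0.1 -0.4 -1.5] w 0.452 j [-15.8  18.6  85.3  -0.2  76.  -43.3]
cmd [647.  -96.9 176.1] meas-cmd [-0.  -2.1 -0.4] rot err deg [ 0.  -0.   0.2] t 10.73 F [ 0.3 -0.5 -0.8] w 0.451 j [-15.6  18.6  85.4  -0.1  76.1 -43.1]
```

View pics/t15.png

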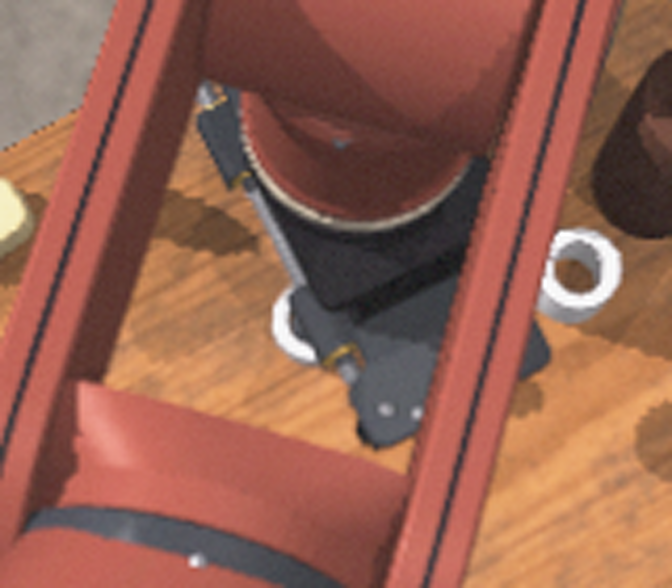

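View pics/s15.png

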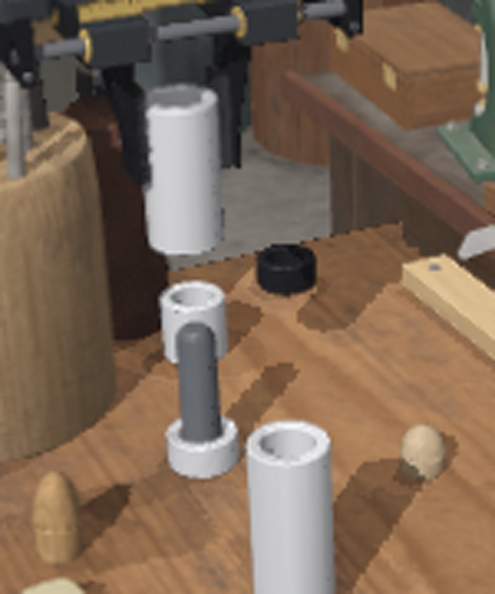

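```bash
cat >> h.py <<'E'
def yplane(c,u,v,y):
    o,d=ray(c,u,v); return o+d*(y-o[1])/d[1]
E
python3 - <<'E'
from h import *
s=read_camera("side");did([0,0,0],[0,0,0])
im=s["image"].astype(int);hsv=cv2.cvtColor(s["image"],cv2.COLOR_RGB2HSV)
for v in (140,150,160,165):
    row=[(u,tuple(im[v,u])) for u in range(228,262)]
    m=[u for u,p in row if min(p)>150]; print(v,m[0],m[-1],im[v,m[0]-2:m[0]+2].sum(1).tolist(),im[v,m[-1]-1:m[-1]+3].sum(1).tolist())
for v in (205,212,220,226):
    print(v,[(u,int(im[v,u].sum()),int(im[v,u,0]-im[v,u,2])) for u in range(241,260)])
crop(s,230,120,265,250,5,"s16.png")
E
```

```text
cmd [647.  -96.9 176.1] meas-cmd [-0.4 -0.2 -0.4] rot err deg [0.  0.  0.1] t 10.78 F [-0.2  0.5 -1.3] w 0.450 j [-15.4  18.5  85.5  -0.   76.1 -43.1]
140 235 252 [143, 272, 509, 614] [498, 466, 414, 379]
150 236 252 [162, 253, 522, 615] [498, 476, 441, 401]
160 234 252 [112, 165, 472, 573] [508, 480, 454, 379]
165 235 253 [111, 399, 539, 590] [483, 458, 418, 387]
205 [(241, 586, -2), (242, 597, -3), (243, 388, -5), (244, 297, -7), (245, 311, -7), (246, 317, -7), (247, 322, -8), (248, 321, -8), (249, 315, -9), (250, 305, -8), (251, 291, -9), (252, 273, -8), (253, 239, -7), (254, 202, -5), (255, 310, -4), (256, 409, -3), (257, 370, -1), (258, 352, -2), (259, 269, 53)]
212 [(241, 340, 75), (242, 349, 75), (243, 322, 60), (244, 309, 4), (245, 310, -9), (246, 322, -9), (247, 319, -10), (248, 322, -8), (249, 320, -9), (250, 308, -8), (251, 298, -7), (252, 282, -6), (253, 250, -7), (254, 213, -7), (255, 186, -3), (256, 348, 77), (257, 357, 78), (258, 359, 78), (259, 363, 79)]
220 [(241, 360, 72), (242, 365, 73), (243, 369, 73), (244, 309, 28), (245, 306, -7), (246, 319, -10), (247, 324, -9), (248, 321, -10), (249, 323, -10), (250, 316, -9), (251, 299, -9), (252, 284, -7), (253, 263, -7), (254, 233, -7), (255, 193, -6), (256, 290, 41), (257, 390, 83), (258, 396, 83), (259, 399, 84)]
226 [(241, 351, 71), (242, 353, 71), (243, 383, 63), (244, 381, 41), (245, 319, 0), (246, 318, -7), (247, 322, -10), (248, 324, -9), (249, 325, -10), (250, 320, -10), (251, 302, -9), (252, 285, -9), (253, 270, -7), (254, 243, -8), (255, 206, -6), (256, 179, -6), (257, 464, 10), (258, 390, 30), (259, 329, 46)]
```

View pics/s16.png

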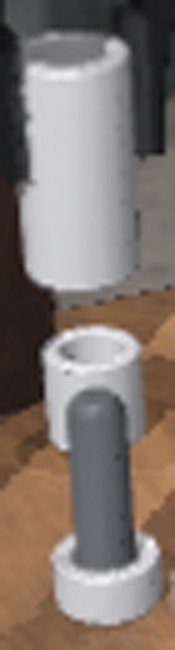

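```bash
python3 - <<'E'
from h import *
s=read_camera("side")
for q in ((245.6,175.2),): print("tube bottom",plane(s,*q,135),yplane(s,*q,-97))
for q in ((248.9,205),(249.5,212),(250,220)): print("post",yplane(s,*q,-97))
print("expected tube bottom px",proj(s,[647,-97,135]),"tip",proj(s,[647,-97,85]),"collar top",proj(s,[647,-97,20]), proj(s,[647,-97,0]))
c=rim(s,251,232,half=16,th=170,sat=40,show="r_sc.png");print(c)
E
```

```text
tube bottom [646.9 -92.2 135. ] [647.8 -97.  132.7]
post [645.6 -97.   73.7]
post [645.4 -97.   59.3]
post [645.5 -97.   42.5]
expected tube bottom px [246. 174.] tip [247.7 199.4] collar top [250.  230.5] [250.6 239.6]
((250.04692459106445, 233.9881706237793), array([18.1, 22. ]), 26.09197425842285)
```

View pics/r_sc.png

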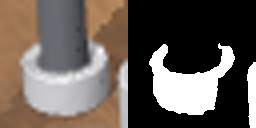

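```bash
python3 - <<'E'
from h import *
t=read_camera("top")
im=cv2.imread("pics/top0.png")[...,::-1].astype(int)
for v in range(154,178,2):
    print(v,[(u,int(im[v,u].sum()),int(im[v,u,0]-im[v,u,2])) for u in range(333,358)])
E
```

```text
154 [(333, 300, 68), (334, 315, 67), (335, 318, 71), (336, 312, 69), (337, 326, 71), (338, 362, 83), (339, 367, 86), (340, 374, 85), (341, 374, 89), (342, 385, 86), (343, 363, 78), (344, 345, 63), (345, 326, 50), (346, 335, 61), (347, 357, 75), (348, 361, 82), (349, 375, 91), (350, 372, 92), (351, 380, 95), (352, 378, 94), (353, 383, 93), (354, 385, 97), (355, 393, 96), (356, 389, 94), (357, 390, 95)]
156 [(333, 327, 73), (334, 328, 71), (335, 312, 66), (336, 310, 67), (337, 306, 67), (338, 337, 77), (339, 364, 85), (340, 339, 73), (341, 316, 40), (342, 334, 5), (343, 369, -8), (344, 389, -10), (345, 406, -11), (346, 411, -9), (347, 380, -8), (348, 307, -8), (349, 270, 11), (350, 335, 62), (351, 383, 90), (352, 383, 93), (353, 394, 96), (354, 402, 96), (355, 391, 92), (356, 393, 90), (357, 403, 96)]
158 [(333, 322, 76), (334, 320, 74), (335, 313, 73), (336, 313, 71), (337, 348, 58), (338, 461, 34), (339, 630, 11), (340, 616, -1), (341, 363, -8), (342, 398, -9), (343, 420, -8), (344, 416, -7), (345, 421, -8), (346, 422, -9), (347, 414, -6), (348, 401, -7), (349, 316, -5), (350, 270, 1
[... 3018 characters left out ...]
 475, 4), (340, 603, 1), (341, 681, 0), (342, 704, -1), (343, 714, -1), (344, 717, -1), (345, 720, -1), (346, 728, 0), (347, 720, -1), (348, 688, -1), (349, 558, 0), (350, 380, 13), (351, 321, 43), (352, 303, 70), (353, 311, 71), (354, 314, 76), (355, 283, 72), (356, 258, 66), (357, 273, 68)]
176 [(333, 387, 87), (334, 377, 93), (335, 395, 102), (336, 414, 108), (337, 406, 108), (338, 387, 101), (339, 380, 87), (340, 371, 63), (341, 367, 33), (342, 359, 17), (343, 356, 12), (344, 347, 9), (345, 366, 9), (346, 353, 11), (347, 339, 18), (348, 321, 25), (349, 292, 39), (350, 267, 64), (351, 291, 70), (352, 297, 73), (353, 310, 78), (354, 298, 73), (355, 283, 67), (356, 282, 70), (357, 292, 69)]
```

```bash
python3 - <<'E'
from h import *
t=read_camera("top");did([0,0,0],[0,0,0])
print(plane(t,344.25,166.3,20),plane(t,345.3,159.3,85))
for P in ([645.5,-97,20],[645.5,-97,85]): print(proj(t,P))
E
```

```text
cmd [647.  -96.9 176.1] meas-cmd [-0.4  1.8  0.1] rot err deg [ 0.  -0.  -0.1] t 10.93 F [ 0.   0.8 -2. ] w 0.449 j [-15.3  18.4  85.5  -0.   76.1 -43.1]
[646.7 -97.3  20. ] [647.7 -97.2  85. ]
[344.1 166.9]
[345.2 160.5]
```

>>> {"api": "move_arm", "payload": {"targets": [[[0.002,-0.006,0.05],[0,0,0],255],[[0.002,-0.006,0.1],[0,0,0],255],[[0.002,-0.006,0.17],[0,0,0],255],[[0.002,-0.006,0.17],[0,0,0],255],[[0.002,-0.006,0.17],[0,0,0],255]]}}

```text
clock: 11.35
eef_pos: [643.7, -96.0, 131.5]
ee_rot: [-179.8, -0.1, 117.8]
contact_force: [0.2, -0.7, -0.3]
gripper_width: 0.447
```

```bash
python3 - <<'E'
from h import *
did([.002,-.006,.17],[0,0,0])
s=read_camera("side");t=read_camera("top");did([0,0,0],[0,0,0])
crop(s,225,130,275,250,5,"s17.png")
crop(t,270,90,430,230,4.2,"t17.png")
E
```

```text
cmd [645.5 -97.1 133.6] meas-cmd [-1.8  1.1 -2.1] rot err deg [ 0.2  0.1 -0. ] t 11.35 F [ 0.2 -0.7 -0.3] w 0.447 j [-15.4  20.5  87.9  -0.1  71.8 -43.2]
cmd [645.5 -97.1 133.6] meas-cmd [0.1 0.3 0.7] rot err deg [ 0.  -0.1 -0. ] t 11.45 F [-0.1  0.9 -0.9] w 0.454 j [-15.4  20.4  87.7  -0.1  71.9 -43.2]
```

View pics/s17.png

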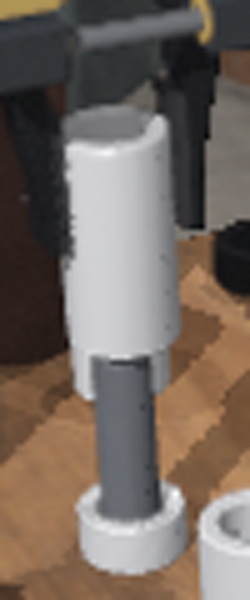

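View pics/t17.png

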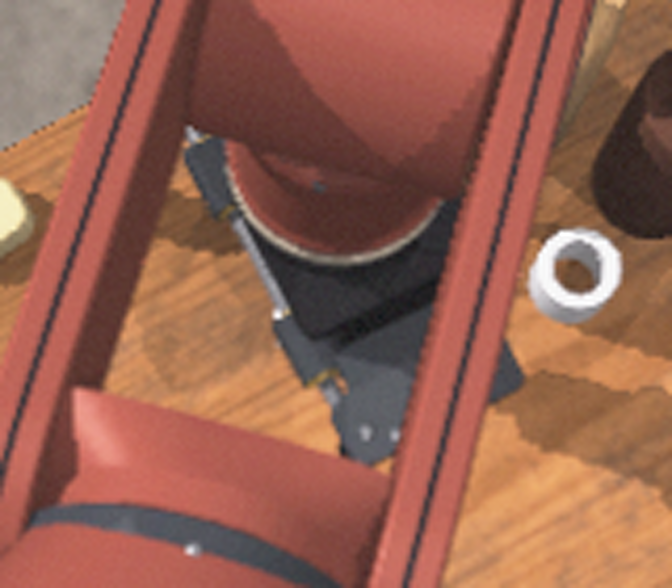

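>>> {"api": "move_arm", "payload": {"targets": [[[0,0,0.02],[0,0,0],255],[[0,0,0.03],[0,0,0],255],[[0,0,0.04],[0,0,0],255],[[0,0,0.04],[0,0,0],255]]}}

```text
clock: 11.78
eef_pos: [645.2, -97.2, 123.7]
ee_rot: [-180.0, 0.1, 117.8]
contact_force: [-0.3, 0.2, -2.0]
gripper_width: 0.451
```

```bash
python3 - <<'E'
from h import *
did([0,0,.04],[0,0,0])
E
```

```text
cmd [645.5 -97.1 123.6] meas-cmd [-0.2 -0.   0. ] rot err deg [ 0.  -0.1  0. ] t 11.78 F [-0.3  0.2 -2. ] w 0.451 j [-15.4  21.   88.1  -0.1  70.8 -43.2]
```

>>> {"api": "move_arm", "payload": {"targets": [[[0,0,0.01],[0,0,0],255],[[0,0,0.02],[0,0,0],255],[[0,0,0.03],[0,0,0],255],[[0,0,0.03],[0,0,0],255]]}}

```text
clock: 12.12
eef_pos: [645.1, -97.1, 115.8]
ee_rot: [-179.9, 0.0, 117.8]
contact_force: [-0.1, 0.4, -1.7]
gripper_width: 0.454
```

```bash
python3 - <<'E'
from h import *
did([0,0,.03],[0,0,0])
E
```

```text
cmd [645.5 -97.1 116.1] meas-cmd [-0.4  0.  -0.3] rot err deg [ 0. -0. -0.] t 12.12 F [-0.1  0.4 -1.7] w 0.454 j [-15.4  21.5  88.4  -0.1  70.1 -43.2]
```

>>> {"api": "move_arm", "payload": {"targets": [[[0,0,0.05],[0,0,0],255],[[0,0,0.1],[0,0,0],255],[[0,0,0.14],[0,0,0],255],[[0,0,0.14],[0,0,0],255]]}}

```text
clock: 12.45
eef_pos: [644.2, -97.0, 78.0]
ee_rot: [-179.9, -0.0, 117.8]
contact_force: [0.7, -1.5, -2.0]
gripper_width: 0.45
```

>>> {"api": "move_arm", "payload": {"targets": [[[0,0,0.03],[0,0,0],255],[[0,0,0.06],[0,0,0],255],[[0,0,0.06],[0,0,0],255],[[0,0,0.06],[0,0,0],255]]}}

```text
clock: 12.78
eef_pos: [644.9, -97.0, 65.8]
ee_rot: [-179.9, 0.0, 117.8]
contact_force: [-0.2, 0.3, -2.5]
gripper_width: 0.453
```

```bash
python3 - <<'E'
from h import *
did([0,0,.14],[0,0,0]);did([0,0,.06],[0,0,0])
E
```

```text
cmd [645.5 -97.1  81.1] meas-cmd [ -0.6   0.1 -15.4] rot err deg [ 0.1 -0.  -0. ] t 12.78 F [-0.2  0.3 -2.5] w 0.453 j [-15.4  24.7  90.   -0.1  65.3 -43.2]
cmd [645.5 -97.1  66.1] meas-cmd [-0.6  0.1 -0.4] rot err deg [ 0.1 -0.  -0. ] t 12.78 F [-0.2  0.3 -2.5] w 0.453 j [-15.4  24.7  90.   -0.1  65.3 -43.2]
```

Expected contact at TCP 61. Lower in 2 mm steps.

>>> {"api": "move_arm", "payload": {"targets": [[[0,0,0.008],[0,0,0],255],[[0,0,0.016],[0,0,0],255],[[0,0,0.016],[0,0,0],255]]}}

```text
clock: 13.03
eef_pos: [645.5, -97.2, 62.6]
ee_rot: [-180.0, 0.1, 117.8]
contact_force: [0.4, -1.3, -2.6]
gripper_width: 0.451
```

>>> {"api": "move_arm", "payload": {"targets": [[[0,0,0.006],[0,0,0],255],[[0,0,0.006],[0,0,0],255],[[0,0,0.006],[0,0,0],255]]}}

```text
clock: 13.28
eef_pos: [645.6, -97.3, 61.3]
ee_rot: [180.0, 0.1, 117.8]
contact_force: [-0.0, -0.3, -2.6]
gripper_width: 0.453
```

>>> {"api": "move_arm", "payload": {"targets": [[[0,0,0.006],[0,0,0],255],[[0,0,0.006],[0,0,0],255],[[0,0,0.006],[0,0,0],255]]}}

```text
clock: 13.53
eef_pos: [645.9, -97.4, 61.2]
ee_rot: [180.0, 0.1, 117.8]
contact_force: [-2.7, 0.4, 6.2]
gripper_width: 0.456
```

```bash
python3 - <<'E'
from h import *
did([0,0,.016],[0,0,0]);did([0,0,.006],[0,0,0]);did([0,0,.006],[0,0,0])
s=read_camera("side");crop(s,215,130,295,270,4.2,"s18.png")
E
```

```text
cmd [645.5 -97.1  62.1] meas-cmd [ 0.5 -0.3 -0.9] rot err deg [-0.  -0.1 -0. ] t 13.53 F [-2.7  0.4  6.2] w 0.456 j [-15.4  25.1  90.1  -0.1  64.8 -43.2]
cmd [645.5 -97.1  60.6] meas-cmd [ 0.5 -0.3  0.6] rot err deg [-0.  -0.1 -0. ] t 13.53 F [-2.7  0.4  6.2] w 0.456 j [-15.4  25.1  90.1  -0.1  64.8 -43.2]
cmd [645.5 -97.2  59.1] meas-cmd [ 0.5 -0.3  2.1] rot err deg [-0.  -0.1 -0. ] t 13.53 F [-2.7  0.4  6.2] w 0.456 j [-15.4  25.1  90.1  -0.1  64.8 -43.2]
```

View pics/s18.png

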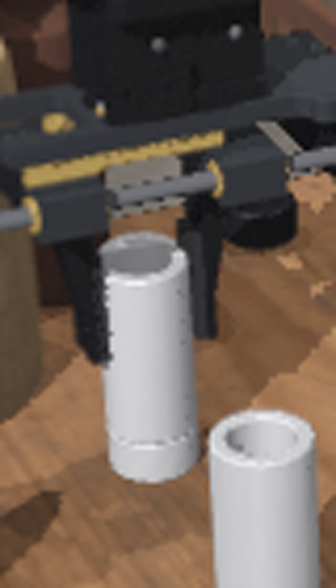

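>>> {"api": "move_arm", "payload": {"targets": [[[0,0,-0.006],[0,0,0],100],[[0,0,-0.006],[0,0,0],80],[[0,0,-0.006],[0,0,0],0],[[0,0,-0.006],[0,0,0],0],[[0,0,-0.006],[0,0,0],0]]}}

```text
clock: 14.0
eef_pos: [645.5, -97.3, 61.0]
ee_rot: [-180.0, 0.1, 117.8]
contact_force: [0.5, -0.3, -0.6]
gripper_width: 0.743
```

>>> {"api": "move_arm", "payload": {"targets": [[[0,0,-0.1],[0,0,0],0],[[0,0,-0.25],[0,0,0],0],[[0,0,-0.4],[0,0,0],0],[[0,0,-0.55],[0,0,0],0],[[0,0,-0.6],[0,0,0],0]]}}

```text
clock: 14.42
eef_pos: [648.4, -97.8, 218.5]
ee_rot: [179.6, 0.5, 117.8]
contact_force: [0.9, -0.3, 1.0]
gripper_width: 0.99
```

```bash
python3 - <<'E'
from h import *
did([0,0,-.006],[0,0,0]);did([0,0,-.6],[0,0,0])
s=read_camera("side");crop(s,215,130,295,270,4.2,"s19.png")
a=plane
# batten frame
e=np.array([(543.5,-319.1),(516.3,-336.5),(403.4,-151.2),(430.7,-133.9)])
far=(e[0]+e[1])/2;near=(e[2]+e[3])/2;b=(far-near)/np.linalg.norm(far-near);print("batten dir",b,"ctr",e.mean(0),np.degrees(np.arctan2(b[1],b[0])))
pa=np.array([582,42.3]);pb=np.array([645.4,-97.2]);w=pb-pa;print("posts dir",w/np.linalg.norm(w),np.linalg.norm(w),np.degrees(np.arctan2(w[1],w[0])),"mid",(pa+pb)/2)
# nails
t=read_camera("top");
for q in ((512,140),(113,380)):
    print("nail top z16",plane(t,*T3(*q),16))
for q in ((151,77),(491,343)): print("nail side z16",plane(s,*S3(*q),16))
# side batten corners
for q in ((85,72),(170,48),(571,352),(474,385)): print("side corner",plane(s,*S3(*q),16))
# rope
for (u,v) in ((433,250),(440,258),(455,266),(470,269),(500,268)):
    print((u,v),[ (z,proj(s,plane(t,u,v,z)).round(0).tolist(),plane(t,u,v,z)[:2].round(0).tolist()) for z in (50,100,150,200,300)])
E
```

```text
cmd [645.5 -97.1  60.6] meas-cmd [  2.9  -0.6 157.9] rot err deg [-0.4 -0.5 -0. ] t 14.42 F [ 0.9 -0.3  1. ] w 0.990 j [-15.4  16.5  83.3  -0.1  79.6 -43.2]
cmd [645.5 -97.1 210.6] meas-cmd [ 2.9 -0.7  7.9] rot err deg [-0.4 -0.5 -0. ] t 14.42 F [ 0.9 -0.3  1. ] w 0.990 j [-15.4  16.5  83.3  -0.1  79.6 -43.2]
batten dir [ 0.5 -0.9] ctr [ 473.5 -235.2] -58.651196982952406
posts dir [ 0.4 -0.9] 153.23123049822448 -65.55913977964059 mid [613.7 -27.5]
nail top z16 [ 523.1 -316.9   16. ]
nail top z16 [ 425.1 -154.4   16. ]
nail side z16 [ 520.6 -319.3   16. ]
nail side z16 [ 422.4 -156.3   16. ]
side corner [ 541.5 -322.    16. ]
side corner [ 515.1 -340.5   16. ]
side corner [ 400.5 -152.2   16. ]
side corner [ 428.3 -133.3   16. ]
(433, 250) [(50, [342.0, 176.0], [476.0, -271.0]), (100, [344.0, 156.0], [474.0, -261.0]), (150, [346.0, 135.0], [472.0, -252.0]), (200, [348.0, 112.0], [470.0, -242.0]), (300, [352.0, 62.0], [466.0, -223.0])]
(440, 258) [(50, [349.0, 174.0], [460.0, -285.0]), (100, [351.0, 154.0], [459.0, -275.0]), (150, [353.0, 133.0], [458.0, -264.0]), (200, [354.0, 110.0], [457.0, -254.0]), (300, [358.0, 61.0], [454.0, -233.0])]
(455, 266) [(50, [356.0, 168.0], [445.0, -314.0]), (100, [358.0, 149.0], [444.0, -303.0]), (150, [359.0, 128.0], [444.0, -291.0]), (200, [361.0, 106.0], [443.0, -279.0]), (300, [364.0, 58.0], [442.0, -256.0])]
(470, 269) [(50, [359.0, 162.0], [439.0, -344.0]), (100, [360.0, 144.0], [439.0, -331.0]), (150, [361.0, 123.0], [438.0, -318.0]), (200, [363.0, 102.0], [438.0, -305.0]), (300, [366.0, 55.0], [438.0, -279.0])]
(500, 268) [(50, [357.0, 152.0], [441.0, -404.0]), (100, [358.0, 134.0], [441.0, -388.0]), (150, [359.0, 115.0], [440.0, -372.0]), (200, [361.0, 94.0], [440.0, -356.0]), (300, [364.0, 49.0], [439.0, -325.0])]
```

View pics/s19.png

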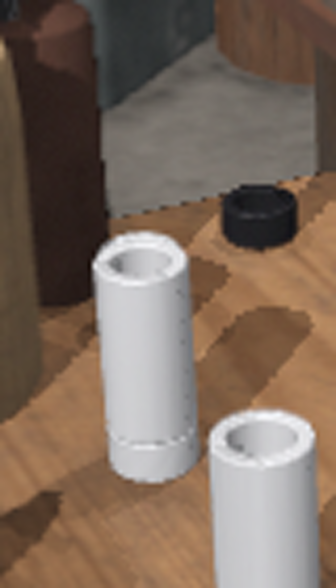

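```bash
cat > pl3.py <<'E'
from h import *
ab=np.radians(-58.75);b=np.array([np.cos(ab),np.sin(ab),0]);G=np.array([472,-235.8,0])-45*b
Rg=frame([0,0,-1],[-b[1],b[0],0])
aw=np.radians(-65.3);w=np.array([np.cos(aw),np.sin(aw),0]);Q=np.array([613.5,-27.6,0])-45*w
Rq=frame([0,0,-1],[-w[1],w[0],0])
E
python3 - <<'E'
from pl3 import *
did([0,0,0],[0,0,0]);print(G,Q);plan(G+[0,0,100],Rg)
E
```

```text
cmd [645.5 -97.1 210.6] meas-cmd [ 2.5 -0.6  5.5] rot err deg [-0.3 -0.4 -0. ] t 14.52 F [0.3 0.1 0.2] w 0.997 j [-15.4  16.5  83.5  -0.1  79.5 -43.2]
[ 448.7 -197.3    0. ] [594.7  13.3   0. ]
shift [0.012, -0.883, 0.443] rot [-0.0, 0.0, -0.0194] dist 247 ang 3
```

>>> {"api": "move_arm", "payload": {"targets": [[[0,-0.15,0.03],[0,0,-0.0194],0],[[0,-0.3,0.07],[0,0,-0.0194],0],[[0,-0.45,0.1],[0,0,-0.0194],0],[[0.005,-0.6,0.15],[0,0,-0.0194],0],[[0.012,-0.75,0.2],[0,0,-0.0194],0]]}}

```text
clock: 14.93
eef_pos: [475.8, -181.8, 158.8]
ee_rot: [-179.9, -0.0, 121.3]
contact_force: [0.2, -0.7, 0.2]
gripper_width: 0.996
```

```bash
python3 - <<'E'
from pl3 import *
did([.012,-.75,.2],[0,0,-.0194]);plan(G+[0,0,60],Rg)
E
```

```text
cmd [ 478.2 -181.8  160.7] meas-cmd [-2.4  0.  -1.9] rot err deg [ 0.1  0.  -0. ] t 14.93 F [ 0.2 -0.7  0.2] w 0.996 j [-29.7  -0.  108.3  -0.1  71.8 -61. ]
shift [0.008, -0.133, 0.403] rot [-0.0, 0.0, 0.0] dist 106 ang 0
```

>>> {"api": "move_arm", "payload": {"targets": [[[0.008,-0.1,0.1],[0,0,0],0],[[0.008,-0.133,0.25],[0,0,0],0],[[0.008,-0.133,0.4],[0,0,0],0],[[0.008,-0.133,0.4],[0,0,0],0],[[0.008,-0.133,0.4],[0,0,0],0]]}}

```text
clock: 15.35
eef_pos: [445.9, -195.8, 58.3]
ee_rot: [-179.8, -0.3, 121.2]
contact_force: [0.3, 0.6, 0.7]
gripper_width: 0.994
```

```bash
python3 - <<'E'
from pl3 import *
did([.008,-.133,.4],[0,0,0])
s=read_camera("side");t=read_camera("top");crop(s,270,60,430,240,3.3,"s20.png");crop(t,330,160,500,320,3.5,"t20.png")
did([0,0,0],[0,0,0]);plan(G+[0,0,5],Rg)
E
```

```text
cmd [ 448.7 -197.4   60.7] meas-cmd [-2.8  1.6 -2.3] rot err deg [0.2 0.3 0. ] t 15.35 F [0.3 0.6 0.7] w 0.994 j [-33.    4.9 115.2  -0.   60.3 -64.2]
cmd [ 448.7 -197.4   60.7] meas-cmd [ 1.1 -0.4  1.7] rot err deg [-0.  -0.1 -0. ] t 15.45 F [ 0.3 -0.6  0. ] w 1.003 j [-32.9   4.7 114.9  -0.   60.2 -64.2]
shift [0.0, -0.0, 0.223] rot [-0.0, 0.0, 0.0] dist 56 ang 0
```

View pics/s20.png

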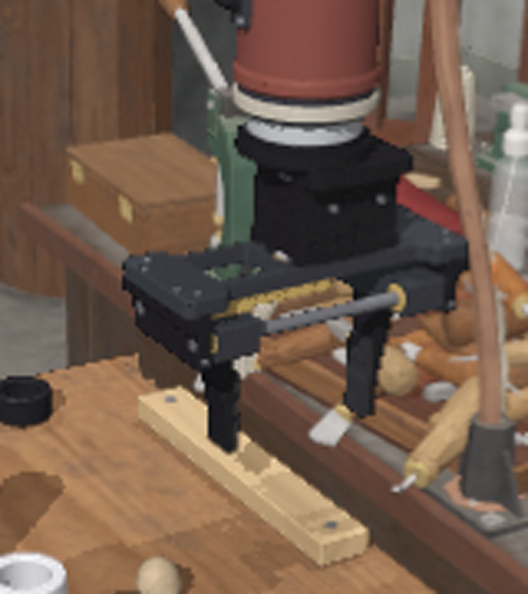

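View pics/t20.png

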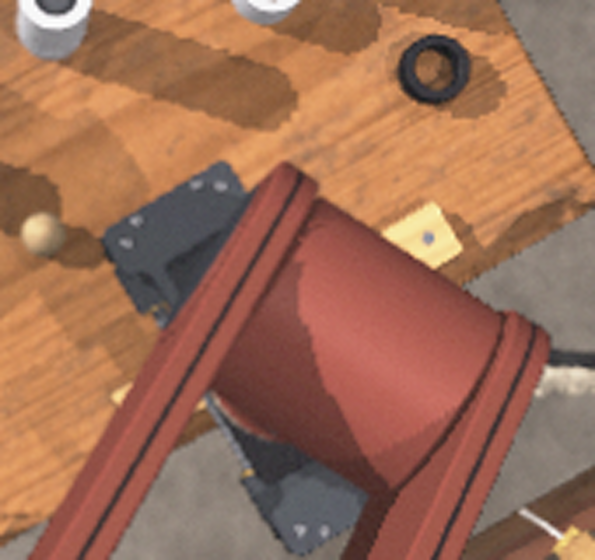

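>>> {"api": "move_arm", "payload": {"targets": [[[0,0,0.08],[0,0,0],0],[[0,0,0.16],[0,0,0],0],[[0,0,0.22],[0,0,0],0],[[0,0,0.22],[0,0,0],0],[[0,0,0.22],[0,0,0],0]]}}

```text
clock: 15.87
eef_pos: [450.1, -197.9, 7.7]
ee_rot: [180.0, 0.2, 121.3]
contact_force: [-0.0, -1.8, 0.0]
gripper_width: 1.001
```

```bash
python3 - <<'E'
from pl3 import *
did([0,0,.22],[0,0,0])
s=read_camera("side");crop(s,270,60,430,240,3.3,"s21.png")
did([0,0,0],[0,0,0])
E
```

```text
cmd [ 448.7 -197.4    5.7] meas-cmd [ 1.4 -0.5  2. ] rot err deg [-0.  -0.2 -0. ] t 15.87 F [-0.  -1.8  0. ] w 1.001 j [-32.9  10.3 115.9  -0.1  53.6 -64.2]
cmd [ 448.7 -197.4    5.7] meas-cmd [ 1.9 -0.9  2.6] rot err deg [-0.1 -0.2 -0. ] t 15.92 F [ 0.4 -0.3  0.4] w 1.000 j [-32.9  10.2 115.9  -0.1  53.6 -64.2]
```

View pics/s21.png

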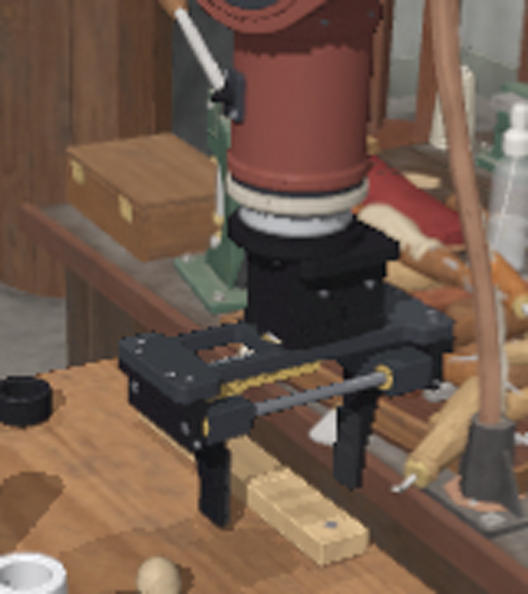

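>>> {"api": "move_arm", "payload": {"targets": [[[0,0,0],[0,0,0],255],[[0,0,0],[0,0,0],255],[[0,0,0],[0,0,0],255],[[0,0,0],[0,0,0],255],[[0,0,0],[0,0,0],255]], "grip_force": 40}}

```text
clock: 16.33
eef_pos: [449.0, -197.8, 6.6]
ee_rot: [180.0, 0.1, 121.3]
contact_force: [0.2, -0.4, -0.4]
gripper_width: 0.705
```

>>> {"api": "move_arm", "payload": {"targets": [[[0,0,0],[0,0,0],255],[[0,0,0],[0,0,0],255],[[0,0,0],[0,0,0],255],[[0,0,0],[0,0,0],255],[[0,0,0],[0,0,0],255]]}}

```text
clock: 16.75
eef_pos: [448.8, -197.6, 6.1]
ee_rot: [-180.0, 0.1, 121.3]
contact_force: [-0.0, -0.0, -0.1]
gripper_width: 0.387
```

```bash
python3 - <<'E'
from pl3 import *
did([0,0,0],[0,0,0])
s=read_camera("side");crop(s,270,60,430,240,3.3,"s22.png")
E
```

```text
cmd [ 448.7 -197.4    5.7] meas-cmd [ 0.1 -0.2  0.5] rot err deg [ 0.  -0.1 -0. ] t 16.75 F [-0.  -0.  -0.1] w 0.387 j [-33.   10.4 116.1  -0.1  53.5 -64.2]
```

View pics/s22.png

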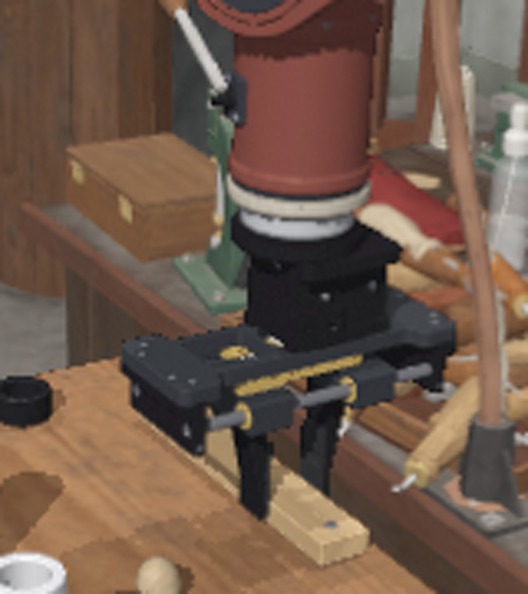

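>>> {"api": "move_arm", "payload": {"targets": [[[0,0,0],[0,0,0],255],[[0,0,-0.03],[0,0,0],255],[[0,0,-0.06],[0,0,0],255],[[0,0.1,-0.06],[0,0,0],255],[[0,0.2,-0.06],[0,0,0],255]]}}

```text
clock: 17.22
eef_pos: [492.2, -172.2, 22.6]
ee_rot: [180.0, 0.2, 121.1]
contact_force: [0.7, -0.9, -0.8]
gripper_width: 0.384
```

```bash
python3 - <<'E'
from pl3 import *
did([0,.2,-.06],[0,0,0])
s=read_camera("side");crop(s,250,60,430,240,3.3,"s23.png")
did([0,0,0],[0,0,0])
plan(Q+[0,0,150],Rq)
E
```

```text
cmd [ 491.4 -171.4   20.7] meas-cmd [ 0.8 -0.8  1.9] rot err deg [-0.  -0.2  0.1] t 17.22 F [ 0.7 -0.9 -0.8] w 0.384 j [-27.9  12.4 111.4  -0.1  56.1 -59. ]
cmd [ 491.4 -171.4   20.7] meas-cmd [4.9 1.1 2.6] rot err deg [-0.3 -0.3  0.1] t 17.27 F [-0.1  1.4  0.8] w 0.387 j [-27.6  12.6 111.1   0.1  56.  -58.8]
shift [0.417, 0.736, -0.517] rot [-0.0, 0.0, 0.0364] dist 248 ang 7
```

View pics/s23.png

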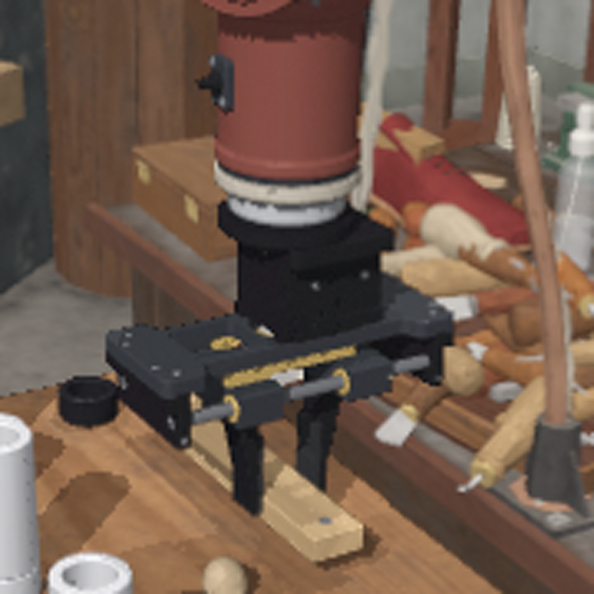

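>>> {"api": "move_arm", "payload": {"targets": [[[0,0,-0.13],[0,0,0],255],[[0,0,-0.26],[0,0,0],255],[[0,0,-0.39],[0,0,0],255],[[0,0,-0.5],[0,0,0.0182],255],[[0,0,-0.52],[0,0,0.0364],255]]}}

```text
clock: 17.68
eef_pos: [494.6, -173.0, 158.0]
ee_rot: [179.7, 0.5, 114.6]
contact_force: [0.7, 0.2, -0.9]
gripper_width: 0.382
```

```bash
python3 - <<'E'
from pl3 import *
did([0,0,-.52],[0,0,.0364])
s=read_camera("side");crop(s,230,10,430,220,3,"s24.png")
t=read_camera("top");crop(t,270,130,490,330,3,"t24.png")
did([0,0,0],[0,0,0])
plan(Q+[0,0,150],Rq)
E
```

```text
cmd [ 491.4 -171.4  150.7] meas-cmd [ 3.2 -1.6  7.4] rot err deg [-0.3 -0.5  0.1] t 17.68 F [ 0.7  0.2 -0.9] w 0.382 j [-27.9   1.5 106.8  -0.1  71.1 -52.4]
cmd [ 491.4 -171.4  150.7] meas-cmd [ 1.6 -0.8  3.8] rot err deg [-0.2 -0.3  0. ] t 17.78 F [-0.2  0.6 -0.5] w 0.387 j [-27.9   1.7 107.   -0.1  70.9 -52.5]
shift [0.499, 0.684, 0.003] rot [-0.0, 0.0, 0.0] dist 212 ang 0
```

View pics/s24.png

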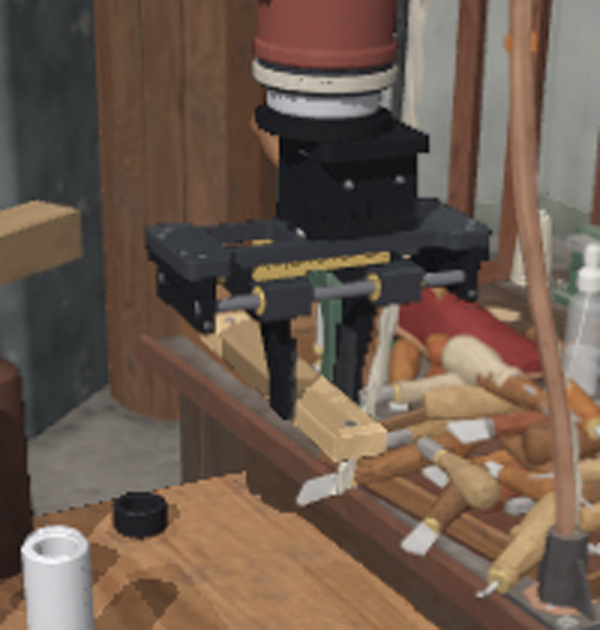

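View pics/t24.png

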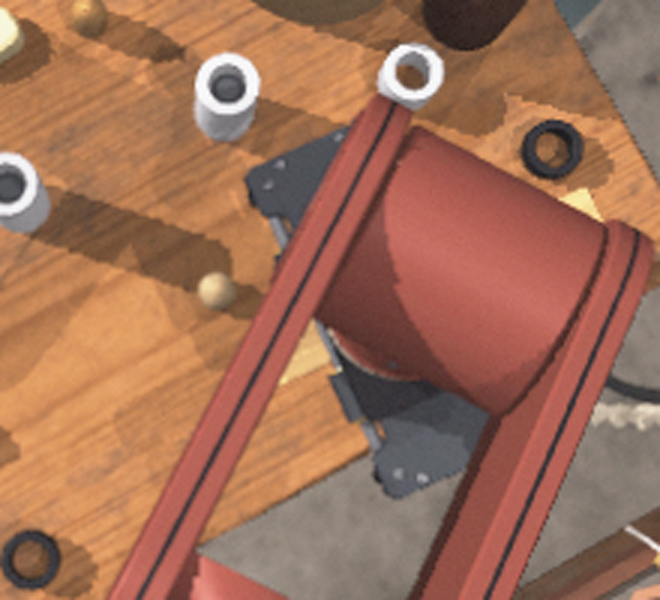

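>>> {"api": "move_arm", "payload": {"targets": [[[0.09,0.12,0],[0,0,0],255],[[0.18,0.25,0],[0,0,0],255],[[0.27,0.37,0],[0,0,0],255],[[0.36,0.5,0],[0,0,0],255],[[0.45,0.62,0],[0,0,0],255]]}}

```text
clock: 18.2
eef_pos: [584.9, -2.7, 149.6]
ee_rot: [-179.9, 0.0, 114.8]
contact_force: [0.2, -0.9, -1.1]
gripper_width: 0.387
```

```bash
python3 - <<'E'
from pl3 import *
did([.45,.62,0],[0,0,0])
plan(Q+[0,0,130],Rq)
E
```

```text
cmd [585.2  -4.4 150.6] meas-cmd [-0.3  1.8 -1. ] rot err deg [ 0.1 -0.  -0.1] t 18.20 F [ 0.2 -0.9 -1.1] w 0.387 j [ -7.9  10.8  97.6  -0.1  71.6 -32.7]
shift [0.049, 0.064, 0.083] rot [-0.0, 0.0, 0.0] dist 29 ang 0
```

>>> {"api": "move_arm", "payload": {"targets": [[[0.049,0.064,0.04],[0,0,0],255],[[0.049,0.064,0.083],[0,0,0],255],[[0.049,0.064,0.083],[0,0,0],255],[[0.049,0.064,0.083],[0,0,0],255]]}}

```text
clock: 18.53
eef_pos: [592.7, 13.1, 128.0]
ee_rot: [-179.7, -0.0, 114.8]
contact_force: [-0.2, 0.4, -2.0]
gripper_width: 0.385
```

```bash
python3 - <<'E'
from pl3 import *
did([.049,.064,.083],[0,0,0])
s=read_camera("side");crop(s,190,120,360,320,3,"s25.png")
t=read_camera("top");crop(t,220,110,400,260,4,"t25.png")
did([0,0,0],[0,0,0])
for q in ([613.5,-27.6,141],): print(proj(s,q),proj(t,q))
for k in (-110,110):
  P=np.array([613.5,-27.6,141])+k*w; print(k,3*(proj(s,P)-[190,120]),4*(proj(t,P)-[220,110]))
E
```

```text
cmd [594.7  13.4 129.9] meas-cmd [-2.  -0.3 -1.9] rot err deg [ 0.2  0.  -0.1] t 18.53 F [-0.2  0.4 -2. ] w 0.385 j [ -6.3  13.3  97.3  -0.1  69.7 -31. ]
cmd [594.7  13.4 129.9] meas-cmd [-0.7 -1.1  0. ] rot err deg [ 0.1 -0.1  0. ] t 18.63 F [ 0.5 -0.6 -0.8] w 0.386 j [ -6.4  13.2  97.2  -0.1  69.7 -31. ]
[260.2 189.4] [307.9 171.5]
-110 [279.9 303.2] [129.8 345.9]
110 [153.8 130.5] [572.3 147.1]
```

View pics/s25.png

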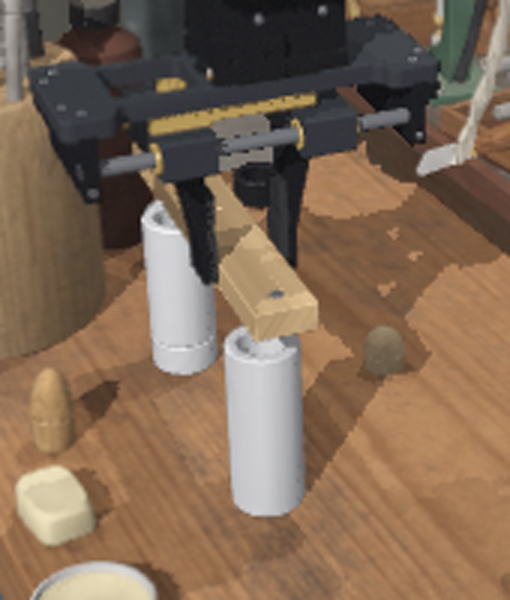

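View pics/t25.png

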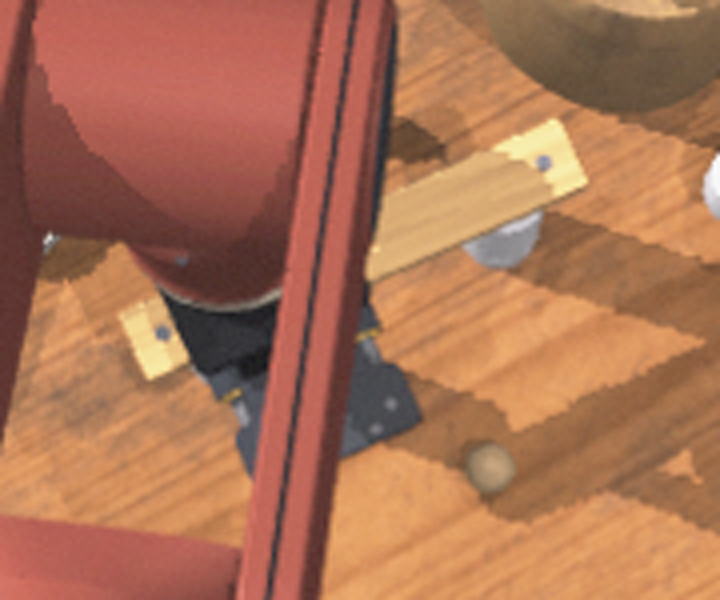

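>>> {"api": "move_arm", "payload": {"targets": [[[0,0,0.03],[0,0,0],255],[[0,0,0.06],[0,0,0],255],[[0,0,0.08],[0,0,0],255],[[0,0,0.08],[0,0,0],255]]}}

```text
clock: 18.97
eef_pos: [593.4, 12.9, 108.4]
ee_rot: [-179.9, -0.0, 114.7]
contact_force: [0.1, 0.9, -0.8]
gripper_width: 0.387
```

>>> {"api": "move_arm", "payload": {"targets": [[[0,0,0.008],[0,0,0],255],[[0,0,0.008],[0,0,0],255],[[0,0,0.008],[0,0,0],255]]}}

```text
clock: 19.22
eef_pos: [594.8, 13.2, 108.3]
ee_rot: [180.0, 0.1, 114.7]
contact_force: [0.3, 0.5, -0.9]
gripper_width: 0.384
```

```bash
python3 - <<'E'
from pl3 import *
did([0,0,.08],[0,0,0]);did([0,0,.008],[0,0,0])
s=read_camera("side");crop(s,190,120,360,320,3,"s26.png")
did([0,0,0],[0,0,0])
E
```

```text
cmd [594.7  13.4 109.9] meas-cmd [ 0.1 -0.1 -1.5] rot err deg [-0.  -0.1  0. ] t 19.22 F [ 0.3  0.5 -0.9] w 0.384 j [ -6.3  14.6  97.9  -0.1  67.4 -30.9]
cmd [594.7  13.4 107.9] meas-cmd [ 0.1 -0.1  0.5] rot err deg [-0.  -0.1  0. ] t 19.22 F [ 0.3  0.5 -0.9] w 0.384 j [ -6.3  14.6  97.9  -0.1  67.4 -30.9]
cmd [594.7  13.4 107.9] meas-cmd [ 0.3 -0.1  0.6] rot err deg [-0.  -0.1 -0. ] t 19.27 F [-0.7  0.3 -1.9] w 0.385 j [ -6.3  14.6  97.9  -0.1  67.4 -30.9]
```

View pics/s26.png

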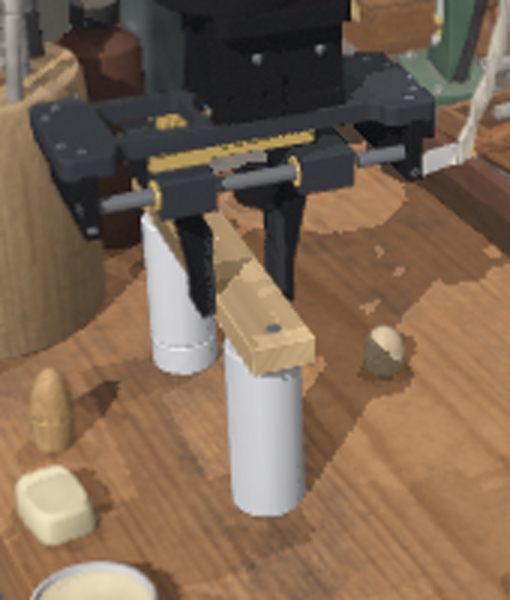

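>>> {"api": "move_arm", "payload": {"targets": [[[0,0,0.006],[0,0,0],255],[[0,0,0.006],[0,0,0],255],[[0,0,0.006],[0,0,0],255]]}}

```text
clock: 19.52
eef_pos: [594.7, 13.3, 106.7]
ee_rot: [-180.0, 0.1, 114.7]
contact_force: [-0.2, -0.1, -1.2]
gripper_width: 0.39
```

>>> {"api": "move_arm", "payload": {"targets": [[[0,0,0.004],[0,0,0],255],[[0,0,0.004],[0,0,0],255],[[0,0,0.004],[0,0,0],255]]}}

```text
clock: 19.77
eef_pos: [595.1, 13.3, 106.1]
ee_rot: [180.0, 0.1, 114.7]
contact_force: [0.6, 0.5, 0.8]
gripper_width: 0.386
```

>>> {"api": "move_arm", "payload": {"targets": [[[0,0,0.003],[0,0,0],255],[[0,0,0.003],[0,0,0],255],[[0,0,0.003],[0,0,0],255]]}}

```text
clock: 20.02
eef_pos: [595.1, 13.3, 106.1]
ee_rot: [180.0, 0.1, 114.7]
contact_force: [-2.5, 1.2, 5.8]
gripper_width: 0.381
```

```bash
python3 - <<'E'
from pl3 import *
did([0,0,.006],[0,0,0]);did([0,0,.004],[0,0,0]);did([0,0,.003],[0,0,0])
E
```

```text
cmd [594.7  13.4 106.4] meas-cmd [ 0.5 -0.1 -0.3] rot err deg [-0.  -0.1 -0. ] t 20.02 F [-2.5  1.2  5.8] w 0.381 j [ -6.3  14.8  98.   -0.1  67.1 -30.9]
cmd [594.7  13.4 105.4] meas-cmd [ 0.5 -0.1  0.7] rot err deg [-0.  -0.1 -0. ] t 20.02 F [-2.5  1.2  5.8] w 0.381 j [ -6.3  14.8  98.   -0.1  67.1 -30.9]
cmd [594.7  13.4 104.6] meas-cmd [ 0.5 -0.1  1.4] rot err deg [-0.  -0.1 -0. ] t 20.02 F [-2.5  1.2  5.8] w 0.381 j [ -6.3  14.8  98.   -0.1  67.1 -30.9]
```

>>> {"api": "move_arm", "payload": {"targets": [[[0,0,-0.004],[0,0,0],255],[[0,0,-0.004],[0,0,0],140],[[0,0,-0.004],[0,0,0],120],[[0,0,-0.004],[0,0,0],90],[[0,0,-0.004],[0,0,0],60]]}}

```text
clock: 20.43
eef_pos: [594.6, 13.3, 105.8]
ee_rot: [-180.0, 0.1, 114.7]
contact_force: [0.2, -0.3, -0.1]
gripper_width: 0.593
```

```bash
python3 - <<'E'
from pl3 import *
did([0,0,-.004],[0,0,0])
s=read_camera("side");crop(s,190,120,360,320,3,"s27.png")
E
```

```text
cmd [594.7  13.4 105.6] meas-cmd [-0.1 -0.1  0.1] rot err deg [ 0.  -0.1 -0. ] t 20.43 F [ 0.2 -0.3 -0.1] w 0.593 j [ -6.3  14.8  98.   -0.1  67.2 -30.9]
```

View pics/s27.png

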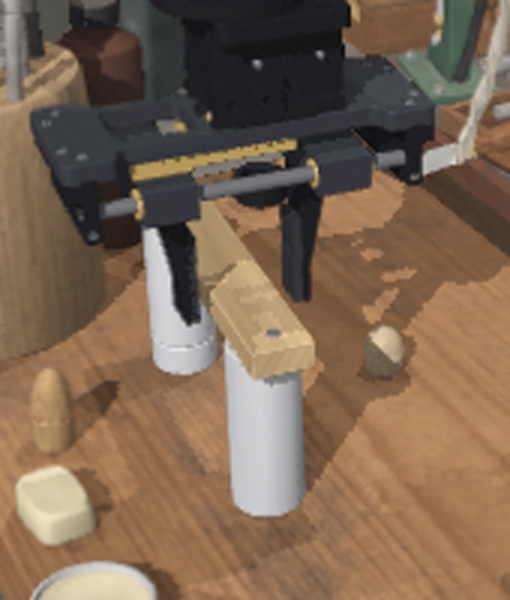

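Released cleanly; lift straight up, then clear the top view sideways.

>>> {"api": "move_arm", "payload": {"targets": [[[0,0,-0.004],[0,0,0],40],[[0,0,-0.1],[0,0,0],0],[[0,0,-0.25],[0,0,0],0],[[0,0,-0.4],[0,0,0],0],[[0,0,-0.5],[0,0,0],0]]}}

```text
clock: 20.9
eef_pos: [595.7, 13.4, 234.9]
ee_rot: [179.8, 0.2, 114.7]
contact_force: [0.8, -0.2, 0.1]
gripper_width: 0.969
```

>>> {"api": "move_arm", "payload": {"targets": [[[0.15,0,0],[0,0,0],0],[[0.3,0,0],[0,0,0],0],[[0.45,0,0],[0,0,0],0],[[0.6,0,0],[0,0,0],0],[[0.75,0,0],[0,0,0],0]]}}

```text
clock: 21.32
eef_pos: [515.4, 185.1, 231.0]
ee_rot: [180.0, 0.1, 114.7]
contact_force: [1.3, 0.4, -1.0]
gripper_width: 1.001
```

>>> {"api": "move_arm", "payload": {"targets": [[[0.15,-0.05,0],[0,0,0],0],[[0.3,-0.1,0],[0,0,0],0],[[0.4,-0.15,0],[0,0,0],0],[[0.4,-0.2,0],[0,0,0],0],[[0.4,-0.2,0],[0,0,0],0]]}}

```text
clock: 21.73
eef_pos: [426.8, 254.6, 230.6]
ee_rot: [-180.0, 0.1, 114.9]
contact_force: [0.3, -0.1, 0.1]
gripper_width: 0.996
```

```bash
python3 - <<'E'
from pl3 import *
did([0,0,-.5],[0,0,0]);did([.75,0,0],[0,0,0]);did([.4,-.2,0],[0,0,0])
s=read_camera("side");crop(s,190,120,360,320,3,"s28.png")
t=read_camera("top");crop(t,220,110,400,260,4,"t28.png");cv2.imwrite("pics/top28.png",t["image"][...,::-1])
did([0,0,0],[0,0,0])
E
```

```text
cmd [594.7  13.4 230.6] meas-cmd [-167.9  241.2   -0. ] rot err deg [ 0.  -0.1 -0.2] t 21.73 F [ 0.3 -0.1  0.1] w 0.996 j [ 21.8  -5.4 105.5  -0.1  79.9  -3.1]
cmd [516.3 183.7 230.6] meas-cmd [-89.5  70.9  -0. ] rot err deg [ 0.  -0.1 -0.2] t 21.73 F [ 0.3 -0.1  0.1] w 0.996 j [ 21.8  -5.4 105.5  -0.1  79.9  -3.1]
cmd [429.1 253.7 230.6] meas-cmd [-2.3  0.9 -0. ] rot err deg [ 0.  -0.1 -0.2] t 21.73 F [ 0.3 -0.1  0.1] w 0.996 j [ 21.8  -5.4 105.5  -0.1  79.9  -3.1]
cmd [429.1 253.7 230.6] meas-cmd [0.2 0.2 0.3] rot err deg [-0.1 -0.1 -0. ] t 21.83 F [0.5 0.3 1. ] w 0.997 j [ 21.6  -5.3 105.4  -0.1  79.9  -3.1]
```

View pics/s28.png

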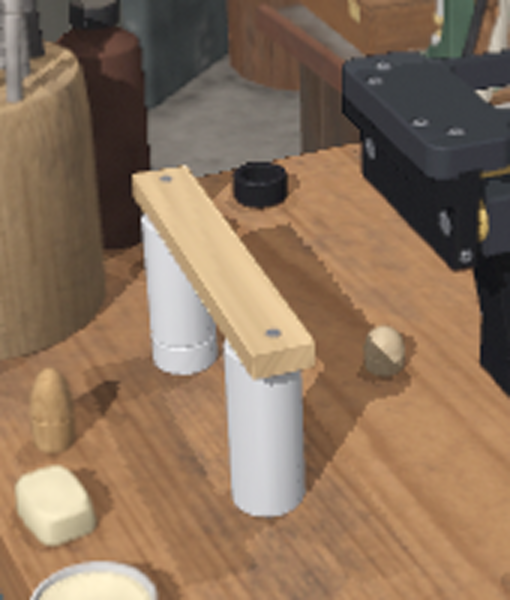

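View pics/t28.png

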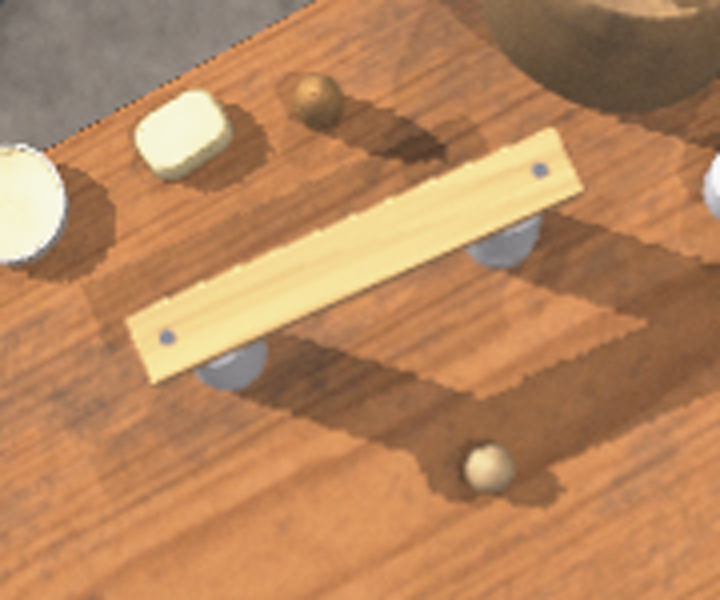

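```bash
python3 - <<'E'
from pl3 import *
t=read_camera("top");s=read_camera("side")
c=[(126,319),(154,384),(583,187),(553,127)]
e=np.array([plane(t,*cp(x,y,220,110,4),116) for x,y in c]);m=e.mean(0);a=(e[2]+e[3]-e[0]-e[1])/2;L=np.linalg.norm(a);a/=L
print(m,L,np.linalg.norm(e[0]-e[1]))
for q in ((583.9,41.7),(647.5,-97.3)):
    dd=np.array([*q,116])-m; print("along",dd@a,"lat",dd@np.array([-a[1],a[0],0]))
for tp,sp in (((167,337),(273,333)),((540,170),(166,179))):
    print("nail",tri(t,cp(*tp,220,110,4),s,cp(*sp,190,120,3)))
E
```

```text
[615.2 -27.4 116. ] 218.56175428352316 33.12272867581736
along -75.84462721857886 lat 0.8162937174119274
along 77.01160891879283 lat -0.14862799758151504
nail (array([574.5,  59.1, 116.5]), np.float64(2.4245329798801465))
nail (array([ 653.5, -113.5,  116.9]), np.float64(2.5344068982170027))
```

Level (nails 116.5 and 116.9 mm), centred within about 1 mm. Handing in.

```bash
python3 -c "
from workcell import *
print(finish_job())"
```

```text
the job is handed in; nothing more can be done
None
```

The batten now lies level across both posts, and I handed the job in at about 22 s of the 61 s allowed; no verdict is reported.

- **Choice of tube:** post_b carries the 20 mm collar (its top measured about 18 mm from two views), and the spare measured about 40 mm high. So I used the 80 mm tube.
- **Standing it up:** I gripped the tube lying down, turned it through 90°, stood it on the table until it pressed with about 6 N, and let go.
- **Fitting it:** I regripped it from above and slid it down post_b without jamming. It seated on the collar at the expected height, about 61 mm at the tool tip, and I let go of it there.
- **Batten:** I gripped it off-centre to keep clear of the hanging rope, laid it down and let go.

**Last checks:**
- **Level:** the batten's two nails sit at 116.5 and 116.9 mm, so the underside is at about 100 to 101 mm.
- **Centring:** the post axes are 76 and 77 mm from the batten's middle and within 1 mm of its centre line.
- **Robot and other parts:** the gripper was open and well clear. I did not touch the short tube or the spare collar.

**What disagreed:** the two cameras differed by 2 to 6 mm, mostly in x. I settled this against the tube while it was held, and centred it over the post by the side view. I could not confirm its depth over the post with the top camera because the arm blocked the view. That rests on earlier measurements and on the tube sliding down without force.

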